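# Load a deburring batch into the bench tumbler, stir it in and start it

## Robot

A 6-joint arm with a two-finger parallel gripper is mounted at the origin on the work surface. World frame = base frame: x ahead of the robot, y to its left, z up, the work surface at z = 0. Lengths are in m, angles in rad, forces in N, time in s.
With the tool pointing down it reaches from about 0.15 to 0.775 m from the base axis. Payload 6.1 kg.
Tool frame: the origin (TCP) lies at the very end of the fingers, on their centre line; the grasp point (between the pads) lies 19 mm behind it; z points along the fingers, y is the line along which they close (so a half turn about z gives the same grasp; the last joint's range is limited). The gripper opens to 85 mm and grips with 20 to 120 N. Pads are 22 mm wide; open, the fingers measure 114 mm over their backs; the gripper's body (76 mm by 85 mm) begins 54 mm behind the grasp point. The pads swing forward as they close: fully open they stand 13 mm farther back than shut.
Start: joints at [1.326, 0.126, -0.04, 1.405, 0, 1.571], TCP at [0.127, 0.509, 0.231] pointing down, gripper open.
Joint ranges: [-2.72, 2.72], [-0.95, 1.95], [-1.27, 1.35], [-1.78, 2.02], [-1.46, 1.47], [-3.14, 3.14]. Speed limits (rad/s): [2.39, 2.39, 3.01, 3.14, 3.14, 3.14].

## Interface

Orientations are given as a 3x3 rotation matrix whose columns are the frame's x, y, z axes.
In Python, from plant import manip gives the robot as it stands.
- The arm moves only by the tool move_arm, never from a script. Its argument "series" is text: rows parted by semicolons, each of 5 numbers parted by spaces: the finger opening in m, from 0 to 0.0854, then the shift along the tool's x, y, z in m, then the turn about the tool's z in degrees. A call has 1 to 8 rows; each row is the pose to reach, as a shift and turn from the pose commanded when the call began, along the tool's axes at that moment; what a row does not reach only later rows make up. A row lasts 1/8 s, in which the tool goes at most 62.5 mm and 10.7 degrees, less where a joint would pass 70% of its speed; a pose out of reach is approached as far as the arm can. A call with a gripper value outside its range is refused whole. The fingers move at their own pace and stop on an object; the grip force is fixed at half the most. Time passes only in rows, so rows that repeat a pose let the fingers close. It gives the time, the measured TCP pose, the force, the opening and the grip force at its end, in the units of the state.
- manip.get_obs(): the state, without advancing time (a new reading comes with each control period).
- manip.camera(name): name is "scene" or "top" or "wrist"; returns the picture (384x512x3 uint8, blue, green, red); there is no depth.
- manip.camera_params(name): a dict with "camera_matrix" (3x3 intrinsics, pixels), "D" ([k1, k2, p1, p2, k3] as OpenCV has them; the pictures are not rectified), "R" (3x3) and "t" (3): a world point X has camera coordinates R X + t; the wrist camera has in their place "T_tool_cam" (4x4, takes a point from camera to tool coordinates, whose origin is the TCP and whose axes are the flange's). Camera axes: x right, y down, z forward; pixel columns grow to the right and rows downward; lengths in m; the calibration is good to about 2 mm. A picture is of the moment at which its call begins: read the wrist's pose just before it. camera_params takes no time and is no camera call.
- manip.job_done(): hands the job in; it is judged then, once.
The state is a dict: "t": time; "joints": joint angles; "qvel": joint speeds; "joint_efforts": joint torques, N m; "ee_pos": TCP position; "tcp_rot": TCP orientation; "ft_force": force on the tool from outside, world axes, zero at the start; "moment": the same for the moment, N m; "gripper_width": finger opening in m; "gripper_force": force on a finger pad.
Only numpy, scipy, OpenCV 4.12 (cv2) and the standard library are available. Lean on these libraries where they do the work, as an engineer would, in place of code of your own. Each camera call takes 0.05 s, during which the arm holds its last target. There are 200 camera calls.

## Task

Roll the red tote of pillars along the rollers right up to the end stop (roll it, do not carry it along the track), then lift it off by its yellow tab and set it down in the middle of the blue pad. Put every pillar from the tote into the tumbler's bowl, take the wooden rod, hold its foot down among the beads near the bowl's floor and stir about three full turns round the bowl so that the beads, in the middle and near the wall alike, are well shifted from where they lay, spilling nothing. Then stand the rod back in its holder and push the run lever right over to on, with the tote still in the middle of the pad; leave the multimeter, solder reel and screwdriver alone.

Things in the scene. Friction and masses are not known exactly. Their poses are not given: they have to be found in the camera images.
- track: Fixed roller track, 224 mm wide. Origin: on the bench under the middle of the stop face; y runs along the track away from the stop. 10 free steel rollers across it (28 mm diameter, tops 64 mm above the bench), first 21 mm from the stop, 42 mm apart. Aluminium side rails 76 mm high, inner faces at x = +-100 mm. Yellow end stop: face at y = 0, 8 mm thick, 95 mm high
- tote: Red tote, 170 mm (x) by 200 mm (y); walls 32 mm high, floor 4 mm thick. Origin: centre of underside, z up. Inside, black foam up to 26 mm with four 30 mm square pockets (x = +-42, y = +-50 mm, down to the floor). A yellow grip tab stands in the middle: 70 mm (x) by 14 mm (y), up to 80 mm. Starts on the rollers, y along the track; against the stop its origin is at track y = 100 mm. 0.3 kg empty
- pad: Blue set-down pad with a yellow border, fixed, 220 (x) by 250 (y) by 3 mm. Origin: centre of its underside on the bench
- tumbler: Fixed bench tumbler. Origin: on the bench under the bowl's centre. Round blue bowl: inner floor 66 mm and rim 150 mm above the bench; inner radius 98 mm at the floor, 111 mm at the rim, outer 116 mm. A grey switch pod (84 by 56 mm, 38 mm high) beside it, centred at x = 135, y = 125 mm, carries the red run lever
- run_lever (a joint): Run switch of the tumbler, a red lever on the pod: 0 = off (leaning to the tumbler's -x), 1.0 rad = on (leaning to its +x); it stays where it is left and starts between 0 and 0.15
- run_lever_tip (a point): The tip of the run lever; it carries a red ball of 26 mm diameter. The 65 mm arm turns about a level axis along the tumbler's y, 60 mm above the bench; about 1 N moves it
- holder: Black square holder for the rod, fixed on a steel foot 70 by 70 by 6 mm; inside 28 by 28 mm from its floor (8 mm above the bench) up to 62 mm, then flaring to a mouth 52 by 52 mm at 86 mm. Origin: on the bench under its centre
- rod: Wooden stirring rod standing loose in the holder, 150 mm long. Origin: centre of its flat lower end (foot); z points up along the rod to the grip. Shaft 16 mm diameter down to the foot; the top 65 mm (85 to 150 mm from the foot) is a square grip 24 by 24 mm, sides along the rod's x and y. 70 g
- pillar0: Turned aluminium spacer pillar, a plain cylinder 24 mm in diameter and 60 mm long, 60 g, starts standing upright in a foam pocket of the tote. Origin: centre of its lower end; z along its axis. Two to four of the pillars are there, absent ones read None
- pillar1: Turned aluminium spacer pillar, a plain cylinder 24 mm in diameter and 60 mm long, 60 g, starts standing upright in a foam pocket of the tote. Origin: centre of its lower end; z along its axis. Two to four of the pillars are there, absent ones read None
- pillar2: Turned aluminium spacer pillar, a plain cylinder 24 mm in diameter and 60 mm long, 60 g, starts standing upright in a foam pocket of the tote. Origin: centre of its lower end; z along its axis. Two to four of the pillars are there, absent ones read None
- pillar3: Turned aluminium spacer pillar, a plain cylinder 24 mm in diameter and 60 mm long, 60 g, starts standing upright in a foam pocket of the tote. Origin: centre of its lower end; z along its axis. Two to four of the pillars are there, absent ones read None
- bead0: Ceramic tumbling bead, ball of 26 mm diameter, 25 g, white, lying in the bowl; origin at its centre
- bead1: Ceramic tumbling bead, ball of 26 mm diameter, 25 g, terracotta, lying in the bowl; origin at its centre
- bead2: Ceramic tumbling bead, ball of 26 mm diameter, 25 g, white, lying in the bowl; origin at its centre
- bead3: Ceramic tumbling bead, ball of 26 mm diameter, 25 g, terracotta, lying in the bowl; origin at its centre
- bead4: Ceramic tumbling bead, ball of 26 mm diameter, 25 g, white, lying in the bowl; origin at its centre
- bead5: Ceramic tumbling bead, ball of 26 mm diameter, 25 g, terracotta, lying in the bowl; origin at its centre
- bead6: Ceramic tumbling bead, ball of 26 mm diameter, 25 g, white, lying in the bowl; origin at its centre
- bead7: Ceramic tumbling bead, ball of 26 mm diameter, 25 g, terracotta, lying in the bowl; origin at its centre
- multimeter: Yellow multimeter, 78 by 150 by 34 mm, lying on the bench; leave alone. Origin: centre of the underside
- solder_reel: Solder reel, 62 mm diameter, 46 mm high, standing on the bench; leave alone. Origin: centre of the underside
- screwdriver: Orange screwdriver, 180 mm long, lying on the bench; leave alone
Mind the look-alikes: they are no part of the job. Of the things that look like the rod, the larger one is meant.

How it is judged:
By the outcome, as a careful person would: the job done as asked, in the order asked, and still so for the second after the job is handed in, with the robot touching nothing.
Of pillar0, pillar1, pillar2, pillar3 only 2 to 4 are there at a start; the rules pass over those that are not, and their reading is None.
At some moment in a run one of tote may be knocked a few centimetres aside while the robot is not near it.
It also fails if it takes over 210 s, if anything falls off the work surface, if the arm or the gripper's body presses on something with over 40 N, if the wrist force passes 120 N, or if a joint passes its speed limit or range.

## Working session

There is one attempt and no reset: what is moved stays moved. The work goes in short steps, Python scripts to look and compute and a tool call to move; the robot and the scene stay as the last step left them, time stands still between calls to the robot, and variables do not carry over. Pictures are saved under pics/ and viewed, at most 14 in all, crops included, and the job is handed in when it is done.

Besides the shell and the picture viewer there is one more tool, called by a JSON object that holds its "name" and its "arguments". move_arm: Moves the arm, as the interface text tells. Its arguments: {"type":"object","properties":{"series":{"type":"string"}},"required":["series"]}

```bash
ls; mkdir -p pics
python3 - <<'E'
from plant import manip
import cv2, numpy as np
o=manip.get_obs(); print(o)
for n in ("scene","top","wrist"):
    im=manip.camera(n); cv2.imwrite(f"pics/{n}0.png",cv2.resize(im,(800,600),interpolation=cv2.INTER_CUBIC) if n!="wrist" else im)
    print(n,manip.camera_params(n))
E
```

```text
pics
{'t': 0.0, 'joints': array([ 1.32600969e+00,  1.26394445e-01, -4.06094745e-02,  1.40544684e+00,
        2.45254593e-05,  1.57077637e+00]), 'qvel': array([-6.90202311e-05,  2.64935446e-04,  8.46926843e-05, -9.20392759e-04,
       -1.55219526e-03,  2.02551345e-04]), 'joint_efforts': array([ 4.34255217e-04, -4.35912824e+01,  3.52925062e+01,  1.73345755e-02,
        3.96036432e-05, -8.06557274e-07]), 'ee_pos': array([0.12712256, 0.50893546, 0.23052026]), 'tcp_rot': array([[-9.70193881e-01,  2.42329636e-01, -4.24745101e-04],
       [ 2.42330007e-01,  9.70192564e-01, -1.59916922e-03],
       [ 2.45584432e-05, -1.65443268e-03, -9.99998631e-01]]), 'ft_force': array([-0.24534898, -0.07966444, -0.19215742]), 'moment': array([-0.04622084, -0.03717814, -0.00817427]), 'gripper_force': 0.0, 'gripper_width': 0.08534281240191713}
scene {'camera_matrix': array([[387.88330538,   0.        , 257.577562  ],
       [  0.        , 387.88330538, 191.97591669],
       [  0.        ,   0.        ,   1.        ]]), 'D': array([-0.11061455,  0.        ,  0.        ,  0.        ,  0.        ]), 'R': array(
[... 566 characters left out ...]
345,  0.00150543, -0.99017107]]), 't': array([-0.01125943,  0.60421263,  0.92728891])}
wrist {'camera_matrix': array([[336.89445756,   0.        , 248.8477785 ],
       [  0.        , 336.89445756, 187.20514703],
       [  0.        ,   0.        ,   1.        ]]), 'D': array([-0.08495873,  0.        ,  0.        ,  0.        ,  0.        ]), 'T_tool_cam': array([[ 6.81935213e-04, -9.60322573e-01, -2.78890821e-01,
         7.05522839e-02],
       [ 9.99999454e-01,  4.34105618e-04,  9.50384153e-04,
        -6.50315399e-04],
       [-7.91607283e-04, -2.78891317e-01,  9.60322345e-01,
        -1.42794300e-01],
       [ 0.00000000e+00,  0.00000000e+00,  0.00000000e+00,
         1.00000000e+00]])}
```

View pics/top0.png

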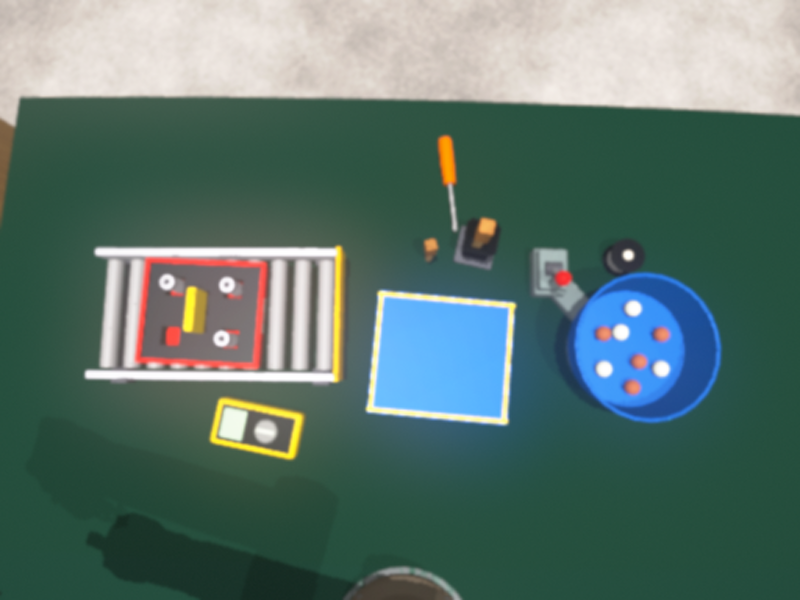

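View pics/scene0.png

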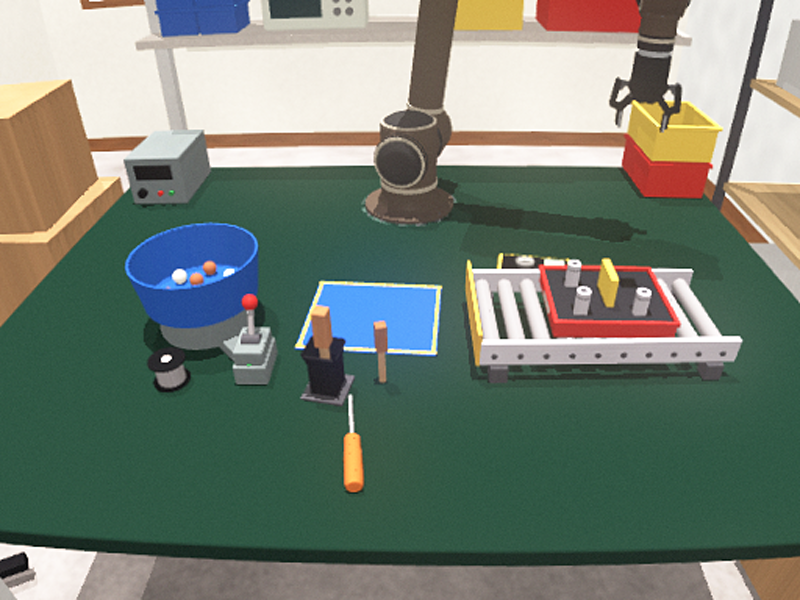

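```bash
cat > h.py <<'E'
import numpy as np, cv2
from plant import manip
def cam(n):
    p=manip.camera_params(n); K,D=p["camera_matrix"],p["D"]
    if n=="wrist":
        o=manip.get_obs(); T=np.eye(4); T[:3,:3]=o["tcp_rot"]; T[:3,3]=o["ee_pos"]
        W=T@p["T_tool_cam"]; R=W[:3,:3].T; t=-R@W[:3,3]
    else: R,t=p["R"],p["t"]
    return K,D,R,t
def px2w(n,uv,z,c=None):
    "pixels (Nx2) -> world points on the plane height z"
    K,D,R,t=c or cam(n); uv=np.atleast_2d(np.float64(uv))
    d=cv2.undistortPoints(uv.reshape(-1,1,2),K,D).reshape(-1,2)
    d=np.c_[d,np.ones(len(d))]@R; o=-R.T@t
    return o+d*((z-o[2])/d[:,2])[:,None]
def w2px(n,X,c=None):
    K,D,R,t=c or cam(n)
    return cv2.projectPoints(np.atleast_2d(np.float64(X)),cv2.Rodrigues(R)[0],t,K,D)[0].reshape(-1,2)
def crop(im,x,y,w,h,s,f):
    "f pixel (u,v) -> image (x+(u+.5)/s-.5, ...)"
    cv2.imwrite(f,cv2.resize(im[y:y+h,x:x+w],None,fx=s,fy=s,interpolation=cv2.INTER_CUBIC))
def un(uv,x,y,s): return (np.float64(uv)+.5)/s-.5+[x,y]
E
python3 - <<'E'
from h import *
im=manip.camera("top")
crop(im,50,150,180,110,4.4,"pics/t1.png"); crop(im,260,130,205,145,3.9,"pics/t2.png")
s=manip.camera("scene"); crop(s,75,135,180,135,4.4,"pics/s1.png")
np.save("top0.npy",im);np.save("sc0.npy",s)
E
```

```text
(no output)
```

View pics/t1.png

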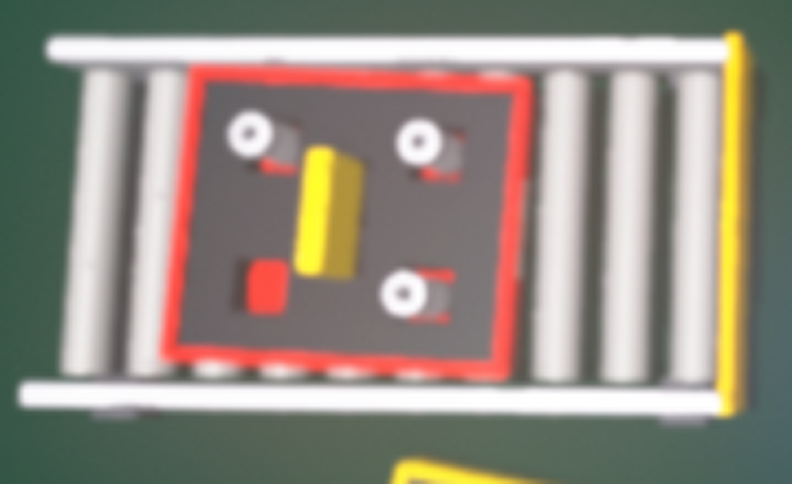

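View pics/t2.png

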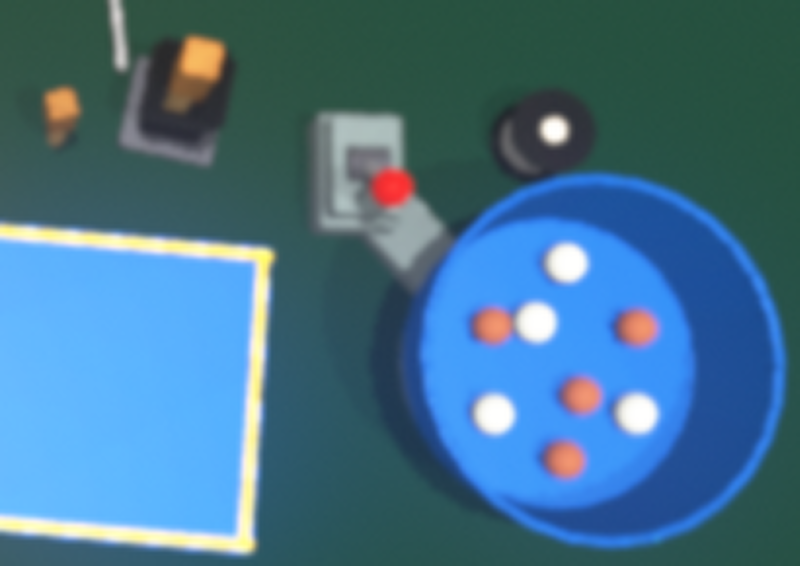

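View pics/s1.png

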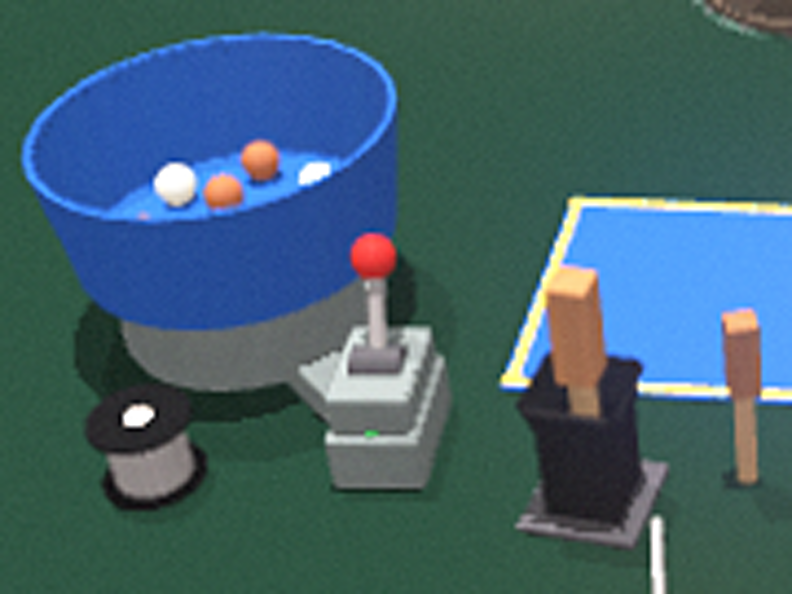

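Run:
```python
from h import *
np.set_printoptions(precision=4,suppress=True)
T=lambda uv,z:px2w("top",un(uv,50,150,4.4),z)
U=lambda uv,z:px2w("top",un(uv,260,130,3.9),z)
V=lambda uv,z:px2w("scene",un(uv,75,135,4.4),z)
c=T([(190,66),(532,78),(508,380),(163,362)],.096);print("tote",c[:,:2].tolist(),c.mean(0),np.linalg.norm(np.diff(c,axis=0),axis=1))
print("pillars",T([(249,134),(419,142),(404,293)],.128))
print("tab",T([(314,211),(319,148),(309,275)],.144))
print("stop inner",T([(727,37),(719,412)],.095)); print("rails",T([(50,48),(724,48),(25,396),(715,403)],.076))
p=px2w("top",un([(379,292),(515,304),(507,423),(368,411)],0,0,1.5625),.003);print("pad",p,p.mean(0),np.linalg.norm(np.diff(p,axis=0),axis=1))
r=U([(410,360),(786,366),(592,173),(615,548)],.150);print("rim",r, (r[0]+r[1])/2,(r[2]+r[3])/2)
r=V([(23,150),(397,97),(265,33),(130,217)],.150);print("rim sc",r)
print("rod top",U([(204,56)],.158),V([(577,282)],.158))
print("holder foot",U([(120,145),(213,165)],.006),V([(515,527),(632,545),(668,466)],.006))
print("ball",U([(393,187)],.117),V([(373,257)],.117))
print("pod",U([(404,113),(318,112)],.038),V([(333,489),(423,489)],0))
print("beads",U([(566,263),(492,326),(537,323),(638,328),(493,413),(580,396),(637,413),(565,460)],.079)[:,:2].tolist())
```

```text
tote [[0.6390272955159894, 0.4493200789082371], [0.6364967702336067, 0.240701872161366], [0.45834670806253935, 0.2441813019432934], [0.4622056851877218, 0.44975372818337234]] [0.549 0.346 0.096] [0.2086 0.1782 0.2056]
pillars [[0.594  0.3949 0.128 ]
 [0.5918 0.2952 0.128 ]
 [0.5056 0.2978 0.128 ]]
tab [[0.5491 0.3467 0.144 ]
 [0.5848 0.3467 0.144 ]
 [0.5133 0.3468 0.144 ]]
stop inner [[0.6644 0.1256 0.095 ]
 [0.4436 0.1209 0.095 ]]
rails [[0.6522 0.5499 0.076 ]
 [0.6616 0.1297 0.076 ]
 [0.4388 0.5438 0.076 ]
 [0.4482 0.1259 0.076 ]]
pad [[ 0.6026  0.0558  0.003 ]
 [ 0.5868 -0.1929  0.003 ]
 [ 0.3735 -0.1789  0.003 ]
 [ 0.3888  0.0686  0.003 ]] [ 0.4879 -0.0619  0.003 ] [0.2493 0.2138 0.248 ]
rim [[ 0.5045 -0.2501  0.15  ]
 [ 0.5054 -0.4907  0.15  ]
 [ 0.6252 -0.3691  0.15  ]
 [ 0.3918 -0.3767  0.15  ]] [ 0.505  -0.3704  0.15  ] [ 0.5085 -0.3729  0.15  ]
rim sc [[ 0.5467 -0.4807  0.15  ]
 [ 0.4834 -0.2585  0.15  ]
 [ 0.3935 -0.3712  0.15  ]
 [ 0.6216 -0.3839  0.15  ]]
rod top [[ 0.6921 -0.1199  0.158 ]] [[ 0.6946 -0.1137  0.158 ]]
holder foot [[ 0.6633 -0.0802  0.006 ]
 [ 0.6501 -0.1488  0.006 ]] [[ 0.7194 -0.1596  0.006 ]
 [ 0.7325 -0.0919  0.006 ]
 [ 0.6667 -0.0779  0.006 ]]
ball [[ 0.6184 -0.2503  0.117 ]] [[ 0.6133 -0.248   0.117 ]]
pod [[ 0.6859 -0.2817  0.038 ]
 [ 0.6849 -0.2194  0.038 ]] [[ 0.6838 -0.2745  0.    ]
 [ 0.6825 -0.2209  0.    ]]
beads [[0.5755447628253283, -0.3797045957235201], [0.5315578202079267, -0.32744480227162975], [0.5342465763330979, -0.35845625982459006], [0.5323107503657045, -0.42845856135999216], [0.47328771654639856, -0.3269814969496363], [0.48571160829218873, -0.3868140279702169], [0.4750125664999614, -0.4258682900602394], [0.4429438222879981, -0.3754670170038944]]
```

```bash
cat >> h.py <<'E'
def plan(*targets):
    "targets (x,y,z,yaw of tool y in deg or None) -> shift in tool axes (mm), turn deg"
    o=manip.get_obs(); R=o["tcp_rot"]; p=o["ee_pos"]; y0=np.degrees(np.arctan2(R[1,1],R[0,1]))
    print("t %.2f tcp"%o["t"],p.round(4),"yaw %.2f"%y0,"w %.4f"%o["gripper_width"],"F",o["ft_force"].round(1),"q",o["joints"].round(2))
    for x,y,z,yaw in targets:
        s=R.T@(np.array([x,y,z])-p)*1000
        tr=0 if yaw is None else -((yaw-y0+90)%180-90)
        print("  shift mm",s.round(1),"turn %.1f"%tr,"rows>=%d"%np.ceil(max(np.linalg.norm(s)/62.5,abs(tr)/10.7)))
E
python3 -c "
from h import *
plan((.549,.3467,.235,91.3),(.549,.3467,.108,91.3))"
```

```text
t 0.25 tcp [0.1272 0.5091 0.2309] yaw 75.97 w 0.0853 F [0.6 0.9 0.1] q [ 1.33  0.13 -0.04  1.41  0.    1.57]
  shift mm [-448.6  -55.4   -4.1] turn -15.3 rows>=8
  shift mm [-448.6  -55.3  122.9] turn -15.3 rows>=8
```

{"name": "move_arm", "arguments": {"series": "0.085 -0.06 -0.007 0 -2; 0.085 -0.12 -0.015 0 -4; 0.085 -0.18 -0.022 0 -6; 0.085 -0.24 -0.03 0 -8; 0.085 -0.30 -0.037 0 -10; 0.085 -0.35 -0.043 0 -12; 0.085 -0.41 -0.05 0 -14; 0.085 -0.4486 -0.0554 0 -15.3"}}

```text
t: 1.25
ee_pos: [0.5513, 0.3455, 0.2307]
tcp_rot: [[-1.0, -0.021, -0.0], [-0.021, 1.0, -0.0], [0.0, -0.0, -1.0]]
ft_force: [-0.8, 0.4, -0.1]
gripper_width: 0.0849
gripper_force: 0.0
```

```bash
python3 -c "
from h import *
plan((.549,.3467,.235,91.3),(.549,.3467,.108,91.3))
im=manip.camera('wrist');cv2.imwrite('pics/w1.png',im)"
```

```text
t 1.25 tcp [0.5513 0.3455 0.2307] yaw 91.23 w 0.0849 F [-0.8  0.4 -0.1] q [ 0.56  0.37  0.28  1.48 -0.    0.54]
  shift mm [ 2.3  1.3 -4.3] turn -0.1 rows>=1
  shift mm [  2.2   1.3 122.7] turn -0.1 rows>=2
```

View pics/w1.png

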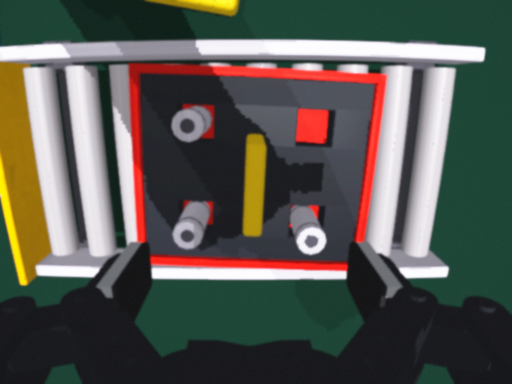

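Wrist view: the tab (column ≈255, rows 135–237) lies between the fingers, as measured. Three pillars; one pocket is empty.

{"name": "move_arm", "arguments": {"series": "0.085 0.0022 0.0013 0.04 0; 0.085 0.0022 0.0013 0.085 0; 0.085 0.0022 0.0013 0.123 0; 0.022 0.0022 0.0013 0.123 0; 0.022 0.0022 0.0013 0.123 0; 0.022 0.0022 0.0013 0.123 0; 0.022 0.0022 0.0013 0.123 0; 0.022 0.0022 0.0013 0.123 0"}}

```text
t: 2.3
ee_pos: [0.5471, 0.3483, 0.1091]
tcp_rot: [[-1.0, -0.022, 0.001], [-0.022, 1.0, 0.001], [-0.001, 0.001, -1.0]]
ft_force: [0.4, 0.8, 0.2]
gripper_width: 0.0221
gripper_force: 0.0
```

{"name": "move_arm", "arguments": {"series": "0.022 0 -0.010 0 0; 0.022 0 -0.024 0 0; 0.022 0 -0.040 0 0; 0.022 0 -0.056 0 0; 0.022 0 -0.072 0 0; 0.022 0 -0.088 0 0; 0.022 0 -0.100 0 0; 0.022 0 -0.108 0 0"}}

```text
t: 3.3
ee_pos: [0.5492, 0.2392, 0.1083]
tcp_rot: [[-1.0, -0.022, -0.0], [-0.022, 1.0, -0.0], [0.0, -0.0, -1.0]]
ft_force: [0.1, 1.7, 0.2]
gripper_width: 0.0222
gripper_force: 0.2
```

{"name": "move_arm", "arguments": {"series": "0.022 0 -0.004 0 0; 0.022 0 -0.008 0 0; 0.022 0 -0.011 0 0; 0.022 0 -0.014 0 0; 0.022 0 -0.016 0 0; 0.022 0 -0.017 0 0; 0.022 0 -0.018 0 0; 0.022 0 -0.018 0 0"}}

```text
t: 4.3
ee_pos: [0.5487, 0.223, 0.1082]
tcp_rot: [[-1.0, -0.023, -0.002], [-0.023, 1.0, 0.002], [0.002, 0.002, -1.0]]
ft_force: [-4.7, 4.4, 1.3]
gripper_width: 0.0221
gripper_force: 2.3
```

```bash
python3 -c "
from h import *
plan((.5523,.2233,.108,91.3))
im=manip.camera('top');crop(im,50,150,180,110,4.4,'pics/t3.png')"
```

```text
t 4.30 tcp [0.5487 0.223  0.1082] yaw 91.32 w 0.0221 F [-4.7  4.4  1.3] q [ 0.38  0.28 -0.12  1.17  0.    0.36]
  shift mm [-3.6  0.2  0.2] turn 0.0 rows>=1
```

View pics/t3.png

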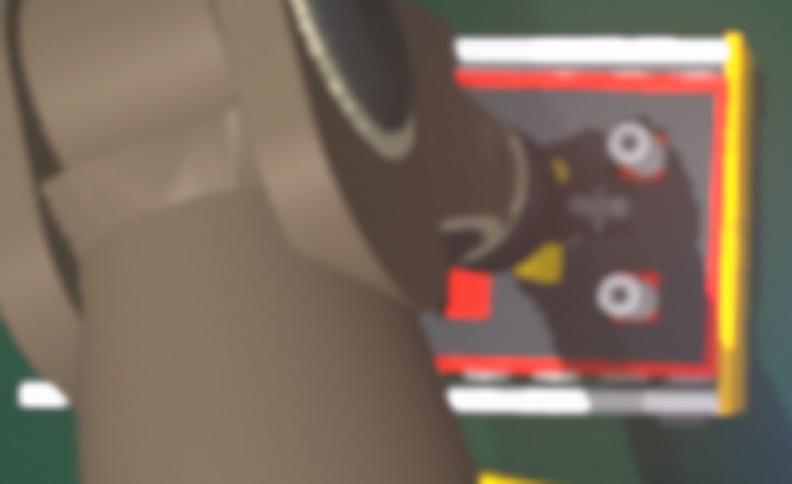

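{"name": "move_arm", "arguments": {"series": "0.022 0 0.002 0 0; 0.022 0 0.003 0 0; 0.014 0 0.003 0 0; 0.012 0 0.003 0 0; 0.010 0 0.003 0 0; 0.010 0 0.003 0 0; 0.010 0 0.003 0 0; 0.010 0 0.003 0 0"}}

```text
t: 5.35
ee_pos: [0.5495, 0.2251, 0.1085]
tcp_rot: [[-1.0, -0.022, 0.0], [-0.022, 1.0, 0.0], [-0.0, 0.0, -1.0]]
ft_force: [-2.3, 1.2, 3.6]
gripper_width: 0.0135
gripper_force: 59.2
```

{"name": "move_arm", "arguments": {"series": "0.010 0 -0.001 0 0; 0.010 0 -0.002 0 0; 0.010 0 -0.003 0 0; 0.010 0 -0.0035 0 0; 0.010 0 -0.004 0 0; 0.010 0 -0.004 0 0; 0.010 0 -0.004 0 0"}}

```text
t: 6.22
ee_pos: [0.5496, 0.225, 0.1089]
tcp_rot: [[-1.0, -0.024, 0.0], [-0.024, 1.0, 0.008], [-0.0, 0.008, -1.0]]
ft_force: [-3.6, 14.9, 3.5]
gripper_width: 0.0131
gripper_force: 59.5
```

```bash
python3 -c "
from h import *
plan((.5523,.2233,.108,91.3))
im=manip.camera('top');crop(im,150,150,80,100,6,'pics/t4.png')"
```

```text
t 6.22 tcp [0.5496 0.225  0.1089] yaw 91.40 w 0.0131 F [-3.6 14.9  3.5] q [ 0.38  0.28 -0.12  1.17  0.01  0.36]
  shift mm [-2.7 -1.8  0.9] turn 0.1 rows>=1
```

View pics/t4.png

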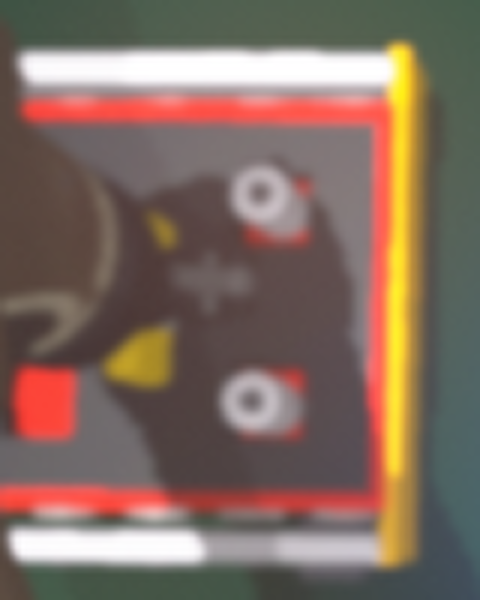

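Tote flush on the stop (front rim ≈ col 388 against stop col 390, 15 N felt).

{"name": "move_arm", "arguments": {"series": "0.010 0 0.002 0 0; 0.010 0 0.003 -0.004 0; 0.010 0 0.003 -0.012 0; 0.010 0 0.003 -0.025 0; 0.010 0 0.003 -0.04 0; 0.010 0 0.003 -0.055 0; 0.010 0 0.003 -0.07 0; 0.010 0 0.003 -0.08 0"}}

```text
t: 7.28
ee_pos: [0.5499, 0.2239, 0.1895]
tcp_rot: [[-1.0, -0.022, 0.001], [-0.022, 1.0, -0.0], [-0.001, -0.0, -1.0]]
ft_force: [0.3, 0.4, -5.8]
gripper_width: 0.013
gripper_force: 59.3
```

```bash
python3 -c "
from h import *
print(px2w('top',un([(262,193),(253,401)],150,150,6),.128),px2w('top',un([(388,100),(380,510)],150,150,6),.096))
plan((.4879,-.0619,.19,86.4),(.4879,-.0619,.047,86.4))"
```

```text
[[0.59526978 0.17270471 0.128     ]
 [0.5085786  0.1720303  0.128     ]] [[0.64217305 0.12606311 0.096     ]
 [0.46538733 0.12191685 0.096     ]]
t 7.28 tcp [0.5499 0.2239 0.1895] yaw 91.26 w 0.0130 F [ 0.3  0.4 -5.8] q [ 0.39  0.26  0.03  1.34 -0.    0.36]
  shift mm [  68.2 -284.4   -0.5] turn 4.9 rows>=5
  shift mm [  68.4 -284.4  142.5] turn 4.9 rows>=6
```

{"name": "move_arm", "arguments": {"series": "0.010 0.005 -0.02 0 0; 0.010 0.014 -0.06 0 1; 0.010 0.026 -0.11 0 2; 0.010 0.039 -0.16 0 3; 0.010 0.051 -0.21 0 4; 0.010 0.061 -0.25 0 4.5; 0.010 0.067 -0.275 0 4.9; 0.010 0.0695 -0.2844 0 4.9"}}

```text
t: 8.28
ee_pos: [0.4851, -0.0637, 0.1881]
tcp_rot: [[-0.998, 0.066, -0.001], [0.066, 0.998, -0.0], [0.001, -0.001, -1.0]]
ft_force: [-0.3, 0.2, -5.4]
gripper_width: 0.0134
gripper_force: 59.4
```

{"name": "move_arm", "arguments": {"series": "0.010 0 0 0.02 0; 0.010 0 0 0.045 0; 0.010 0 0 0.07 0; 0.010 0 0 0.095 0; 0.010 0 0 0.115 0; 0.010 0 0 0.125 0; 0.010 0 0 0.133 0; 0.010 0 0 0.136 0"}}

```text
t: 9.28
ee_pos: [0.4865, -0.0617, 0.0523]
tcp_rot: [[-0.998, 0.063, 0.0], [0.063, 0.998, -0.0], [-0.0, -0.0, -1.0]]
ft_force: [0.3, 0.1, -4.3]
gripper_width: 0.0132
gripper_force: 59.5
```

```bash
python3 -c "
from h import *
plan((.4866,-.0619,.0475,86.4))"
```

```text
t 9.28 tcp [ 0.4865 -0.0617  0.0523] yaw 86.39 w 0.0132 F [ 0.3  0.1 -4.3] q [-0.13  0.13 -0.44  1.   -0.   -0.06]
  shift mm [-0.1 -0.2  4.8] turn -0.0 rows>=1
```

Lower the last 5 mm, release gently (open wide only to 40 mm near the pillars), rise.

{"name": "move_arm", "arguments": {"series": "0.010 0 0 0.003 0; 0.010 0 0 0.0045 0; 0.010 0 0 0.0050 0; 0.02 0 0 0.0045 0; 0.03 0 0 0.0045 0; 0.04 0 0 0.0045 0; 0.04 0 0 -0.02 0; 0.04 0 0 -0.06 0"}}

```text
t: 10.28
ee_pos: [0.4854, -0.0616, 0.112]
tcp_rot: [[-0.998, 0.063, -0.003], [0.063, 0.998, 0.0], [0.003, 0.0, -1.0]]
ft_force: [-0.4, 0.2, 0.6]
gripper_width: 0.0398
gripper_force: 0.0
```

```bash
python3 -c "
from h import *
plan((.4,.1,.25,86.4))"
```

```text
t 10.28 tcp [ 0.4854 -0.0616  0.112 ] yaw 86.37 w 0.0398 F [-0.4  0.2  0.6] q [-0.13  0.09 -0.34  1.14 -0.   -0.06]
  shift mm [  95.8  155.9 -137.7] turn -0.0 rows>=4
```

{"name": "move_arm", "arguments": {"series": "0.05 0 0 -0.04 0; 0.05 0 0 -0.08 0; 0.05 0 0 -0.12 0; 0.05 0 0 -0.12 0"}}

```text
t: 10.78
ee_pos: [0.4881, -0.062, 0.2358]
tcp_rot: [[-0.998, 0.063, 0.006], [0.063, 0.998, -0.001], [-0.006, -0.0, -1.0]]
ft_force: [-0.2, 0.0, -0.8]
gripper_width: 0.0499
gripper_force: 0.0
```

```bash
python3 -c "
from h import *
plan()
im=manip.camera('wrist');np.save('w2.npy',im);crop(im,90,20,330,250,2.4,'pics/w2.png')"
```

```text
t 10.78 tcp [ 0.4881 -0.062   0.2358] yaw 86.37 w 0.0499 F [-0.2  0.  -0.8] q [-0.13  0.06 -0.1   1.4  -0.   -0.06]
```

View pics/w2.png

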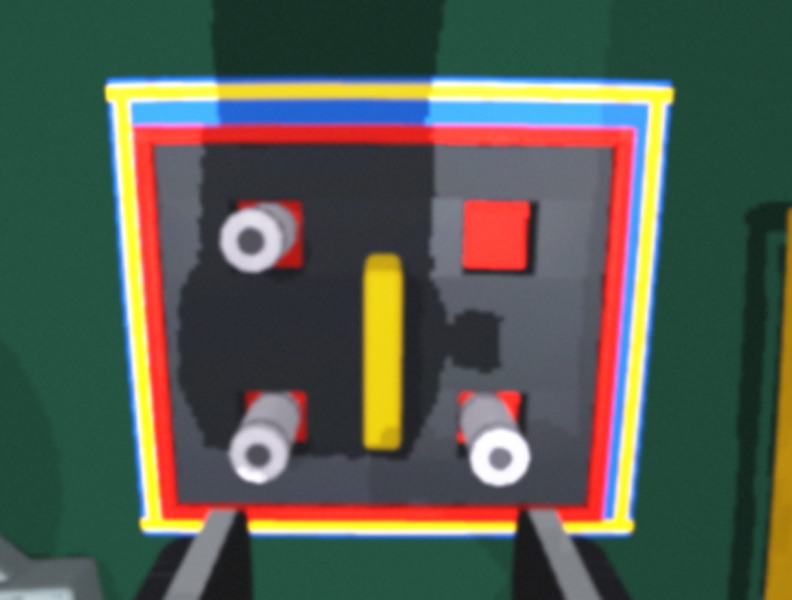

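```bash
python3 -c "
from h import *
np.set_printoptions(precision=4,suppress=True)
W=lambda uv,z:px2w('wrist',un(uv,90,20,2.4),z)
p=W([(107,84),(673,88),(633,530),(143,530)],.003);print(p.mean(0),p)
p=W([(135,127),(636,130),(606,520),(163,520)],.035);print(p.mean(0),p)
print(W([(250,238),(258,455),(499,458)],.067))
i=manip.camera('top');np.save('top2.npy',i)
plan()
"
```

```text
[ 0.4875 -0.0589  0.003 ] [[ 0.3724 -0.1765  0.003 ]
 [ 0.3895  0.0727  0.003 ]
 [ 0.6018  0.0589  0.003 ]
 [ 0.5861 -0.1905  0.003 ]]
[ 0.4871 -0.0609  0.035 ] [[ 0.3938 -0.1571  0.035 ]
 [ 0.4077  0.0464  0.035 ]
 [ 0.5799  0.036   0.035 ]
 [ 0.567  -0.169   0.035 ]]
[[ 0.4394 -0.1093  0.067 ]
 [ 0.5263 -0.1154  0.067 ]
 [ 0.5338 -0.0174  0.067 ]]
t 10.88 tcp [ 0.4866 -0.0618  0.2322] yaw 86.38 w 0.0498 F [0.5 1.2 0.3] q [-0.13  0.06 -0.11  1.4  -0.   -0.06]
```

```bash
python3 -c "
from h import *
plan((.533,-.0165,.14,-3.6),(.533,-.0165,.04,-3.6))
"
```

```text
t 10.88 tcp [ 0.4866 -0.0618  0.2322] yaw 86.38 w 0.0498 F [0.5 1.2 0.3] q [-0.13  0.06 -0.11  1.4  -0.   -0.06]
  shift mm [-43.4  48.1  92.3] turn 90.0 rows>=9
  shift mm [-43.4  48.1 192.3] turn 90.0 rows>=9
```

{"name": "move_arm", "arguments": {"series": "0.042 -0.01 0.01 0 10.7; 0.042 -0.02 0.02 0 21.4; 0.042 -0.03 0.03 0 32; 0.042 -0.04 0.04 0 42.7; 0.042 -0.0434 0.0481 0.02 53.4; 0.042 -0.0434 0.0481 0.05 64; 0.042 -0.0434 0.0481 0.08 74.7; 0.042 -0.0434 0.0481 0.0923 85.4"}}

```text
t: 11.88
ee_pos: [0.5306, -0.0163, 0.1361]
tcp_rot: [[-0.011, 1.0, -0.006], [1.0, 0.011, 0.0], [0.0, -0.006, -1.0]]
ft_force: [0.0, 0.3, -0.2]
gripper_width: 0.0421
gripper_force: 0.0
```

```bash
python3 -c "
from h import *
plan((.533,-.0165,.04,-3.6))
"
```

```text
t 11.88 tcp [ 0.5306 -0.0163  0.1361] yaw 0.63 w 0.0421 F [ 0.   0.3 -0.2] q [-0.03  0.16 -0.21  1.21 -0.    1.53]
  shift mm [-0.2  2.9 96.1] turn 4.2 rows>=2
```

{"name": "move_arm", "arguments": {"series": "0.042 0 0 0.03 4.6; 0.042 0 0 0.06 4.6; 0.042 0 0 0.085 4.6; 0.042 0 0 0.1 4.6; 0.042 0 0 0.1 4.6; 0.02 0 0 0.1 4.6; 0.01 0 0 0.1 4.6; 0.01 0 0 0.1 4.6"}}

```text
t: 12.88
ee_pos: [0.5336, -0.0165, 0.041]
tcp_rot: [[0.063, 0.998, 0.002], [0.998, -0.063, -0.0], [0.0, 0.002, -1.0]]
ft_force: [0.8, -0.9, 2.5]
gripper_width: 0.0223
gripper_force: 58.9
```

{"name": "move_arm", "arguments": {"series": "0.01 0 0 0 0; 0.01 0 0 -0.03 0; 0.01 0 0 -0.06 0; 0.01 0 0 -0.1 0; 0.01 0 0 -0.14 0; 0.01 0 0 -0.18 0; 0.01 0 0 -0.20 0; 0.01 0 0 -0.20 0"}}

```text
t: 13.88
ee_pos: [0.5334, -0.0165, 0.2413]
tcp_rot: [[0.063, 0.998, 0.003], [0.998, -0.063, -0.0], [0.0, 0.003, -1.0]]
ft_force: [-0.4, -0.2, -0.3]
gripper_width: 0.0222
gripper_force: 58.8
```

```bash
python3 -c "
from h import *
plan((.507,-.372,.24,-3.6),(.507,-.372,.11,-3.6))
"
```

```text
t 13.88 tcp [ 0.5334 -0.0165  0.2413] yaw -3.62 w 0.0222 F [-0.4 -0.2 -0.3] q [-0.03  0.14 -0.    1.43  0.    1.6 ]
  shift mm [-356.5   -3.9    1.2] turn -0.0 rows>=6
  shift mm [-356.5   -4.2  131.2] turn -0.0 rows>=7
```

{"name": "move_arm", "arguments": {"series": "0.01 -0.03 -0.001 0 0; 0.01 -0.08 -0.003 0 0; 0.01 -0.13 -0.005 0 0; 0.01 -0.18 -0.007 0 0; 0.01 -0.23 -0.009 0 0; 0.01 -0.275 -0.011 0 0; 0.01 -0.305 -0.012 0 0; 0.01 -0.312 -0.012 0 0"}}

```text
t: 14.88
ee_pos: [0.5001, -0.3285, 0.2377]
tcp_rot: [[0.066, 0.998, -0.003], [0.998, -0.066, 0.002], [0.002, -0.003, -1.0]]
ft_force: [1.0, 1.0, -0.8]
gripper_width: 0.0223
gripper_force: 58.8
```

{"name": "move_arm", "arguments": {"series": "0.01 0 0 0.03 0; 0.01 0 0 0.07 0; 0.01 0 0 0.1 0; 0.01 0 0 0.12 0; 0.01 0 0 0.13 0; 0.01 0 0 0.13 0; 0.025 0 0 0.13 0; 0.03 0 0 0.13 0"}}

```text
t: 15.88
ee_pos: [0.5016, -0.3274, 0.1111]
tcp_rot: [[0.063, 0.998, 0.002], [0.998, -0.063, -0.001], [-0.001, 0.002, -1.0]]
ft_force: [-1.5, -1.0, 0.1]
gripper_width: 0.03
gripper_force: 0.0
```

{"name": "move_arm", "arguments": {"series": "0.036 0 0 0 0; 0.036 0 0 -0.03 0; 0.036 0 0 -0.08 0; 0.036 0 0 -0.12 0; 0.042 0.05 0.006 -0.13 0; 0.042 0.11 0.012 -0.13 0; 0.042 0.17 0.018 -0.13 0; 0.042 0.2 0.022 -0.13 0"}}

```text
t: 16.88
ee_pos: [0.5358, -0.1263, 0.2407]
tcp_rot: [[0.061, 0.998, 0.001], [0.998, -0.061, 0.0], [0.0, 0.001, -1.0]]
ft_force: [0.2, -0.1, -0.4]
gripper_width: 0.0418
gripper_force: 0.0
```

```bash
python3 -c "
from h import *
plan((.526,-.1145,.14,-3.6),(.526,-.1145,.04,-3.6))
i=manip.camera('top');crop(i,225,150,240,150,3.3,'pics/t5.png')
"
```

```text
t 16.88 tcp [ 0.5358 -0.1263  0.2407] yaw -3.50 w 0.0418 F [ 0.2 -0.1 -0.4] q [-0.23  0.17  0.04  1.43  0.    1.4 ]
  shift mm [ 11.2 -10.7 100.7] turn 0.1 rows>=2
  shift mm [ 11.2 -10.8 200.7] turn 0.1 rows>=4
```

View pics/t5.png

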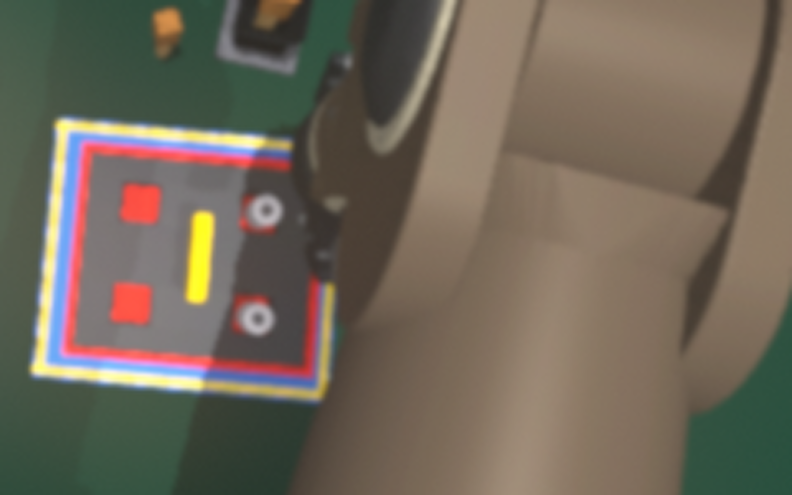

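Tote still in place, pillars at (265,210) and (256,318). Next pillar.

{"name": "move_arm", "arguments": {"series": "0.042 0.011 -0.0105 0.05 0; 0.042 0.011 -0.0105 0.1 0; 0.042 0.011 -0.0105 0.14 0; 0.042 0.011 -0.0105 0.18 0; 0.042 0.011 -0.0105 0.2 0; 0.042 0.011 -0.0105 0.2 0; 0.02 0.011 -0.0105 0.2 0; 0.01 0.011 -0.0105 0.2 0"}}

```text
t: 17.92
ee_pos: [0.5269, -0.1175, 0.0414]
tcp_rot: [[0.063, 0.998, 0.002], [0.998, -0.063, -0.001], [-0.0, 0.002, -1.0]]
ft_force: [0.1, 0.3, 1.6]
gripper_width: 0.022
gripper_force: 58.9
```

{"name": "move_arm", "arguments": {"series": "0.01 0 0 0 0; 0.01 0 0 0 0; 0.01 0 0 -0.03 0; 0.01 0 0 -0.06 0; 0.01 0 0 -0.1 0; 0.01 0 0 -0.15 0; 0.01 0 0 -0.19 0; 0.01 0 0 -0.20 0"}}

```text
t: 18.92
ee_pos: [0.5268, -0.1174, 0.2429]
tcp_rot: [[0.063, 0.998, 0.004], [0.998, -0.063, -0.001], [-0.001, 0.004, -1.0]]
ft_force: [-0.1, -0.3, 0.1]
gripper_width: 0.0222
gripper_force: 58.8
```

```bash
python3 -c "
from h import *
plan((.515,-.394,.24,-3.6),(.515,-.394,.116,-3.6))
"
```

```text
t 18.93 tcp [ 0.5268 -0.1174  0.2429] yaw -3.63 w 0.0222 F [-0.1 -0.3  0.1] q [-0.22  0.15  0.01  1.43  0.    1.41]
  shift mm [-276.8    5.7    3.1] turn -0.0 rows>=5
  shift mm [-276.7    5.2  127.1] turn -0.0 rows>=5
```

{"name": "move_arm", "arguments": {"series": "0.01 -0.03 0.001 0 0; 0.01 -0.08 0.002 0 0; 0.01 -0.13 0.003 0 0; 0.01 -0.18 0.004 0 0; 0.01 -0.225 0.005 0 0; 0.01 -0.26 0.005 0 0; 0.01 -0.275 0.005 0 0; 0.01 -0.277 0.005 0 0"}}

```text
t: 19.92
ee_pos: [0.513, -0.3942, 0.2387]
tcp_rot: [[0.064, 0.998, -0.001], [0.998, -0.064, 0.001], [0.001, -0.001, -1.0]]
ft_force: [-0.6, 0.5, -1.3]
gripper_width: 0.0224
gripper_force: 58.9
```

{"name": "move_arm", "arguments": {"series": "0.01 0 0 0.03 0; 0.01 0 0 0.07 0; 0.01 0 0 0.1 0; 0.01 0 0 0.12 0; 0.01 0 0 0.125 0; 0.01 0 0 0.125 0; 0.025 0 0 0.125 0; 0.03 0 0 0.125 0"}}

```text
t: 20.92
ee_pos: [0.5139, -0.3943, 0.1162]
tcp_rot: [[0.063, 0.998, 0.002], [0.998, -0.063, -0.001], [-0.001, 0.002, -1.0]]
ft_force: [-0.3, -0.1, 0.2]
gripper_width: 0.0299
gripper_force: 0.0
```

{"name": "move_arm", "arguments": {"series": "0.036 0 0 0 0; 0.036 0 0 -0.03 0; 0.036 0 0 -0.08 0; 0.036 0 0 -0.12 0; 0.042 0.05 -0.01 -0.13 0; 0.042 0.11 -0.03 -0.13 0; 0.042 0.17 -0.05 -0.13 0; 0.042 0.23 -0.07 -0.13 0"}}

```text
t: 21.92
ee_pos: [0.4579, -0.1606, 0.2453]
tcp_rot: [[0.064, 0.998, 0.001], [0.998, -0.064, -0.0], [-0.0, 0.001, -1.0]]
ft_force: [1.3, 1.0, -0.2]
gripper_width: 0.0422
gripper_force: 0.0
```

```bash
python3 -c "
from h import *
plan((.4405,-.109,.14,-3.6),(.4405,-.109,.04,-3.6))
i=manip.camera('wrist');cv2.imwrite('pics/w3.png',i)
"
```

```text
t 21.93 tcp [ 0.4579 -0.1606  0.2453] yaw -3.67 w 0.0422 F [ 1.3  1.  -0.2] q [-0.34  0.05 -0.09  1.43  0.    1.3 ]
  shift mm [ 50.4 -20.8 105.3] turn -0.1 rows>=2
  shift mm [ 50.4 -20.9 205.3] turn -0.1 rows>=4
```

View pics/w3.png

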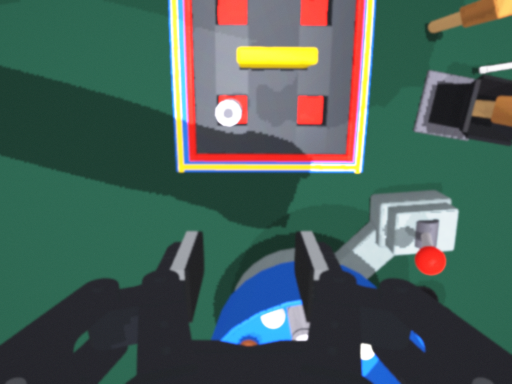

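```bash
python3 -c "
from h import *
print(px2w('wrist',[(228,112),(277,50)],.067))
plan((.4405,-.109,.04,-3.6))
"
```

```text
[[ 0.43923844 -0.10286045  0.067     ]
 [ 0.48744027 -0.05021698  0.067     ]]
t 21.98 tcp [ 0.4555 -0.155   0.246 ] yaw -3.45 w 0.0421 F [-3.2  3.6  0.1] q [-0.33  0.04 -0.1   1.43  0.    1.3 ]
  shift mm [ 44.3 -17.7 206.2] turn 0.2 rows>=4
```

{"name": "move_arm", "arguments": {"series": "0.042 0.02 -0.01 0.03 0; 0.042 0.0495 -0.022 0.08 0; 0.042 0.0495 -0.022 0.13 0; 0.042 0.0495 -0.022 0.18 0; 0.042 0.0495 -0.022 0.204 0; 0.042 0.0495 -0.022 0.204 0; 0.02 0.0495 -0.022 0.204 0; 0.01 0.0495 -0.022 0.204 0"}}

```text
t: 22.98
ee_pos: [0.441, -0.1118, 0.0426]
tcp_rot: [[0.063, 0.998, 0.003], [0.998, -0.063, -0.001], [-0.001, 0.003, -1.0]]
ft_force: [0.5, 0.1, 1.2]
gripper_width: 0.0223
gripper_force: 58.9
```

{"name": "move_arm", "arguments": {"series": "0.01 0 0 0 0; 0.01 0 0 0 0; 0.01 0 0 -0.03 0; 0.01 0 0 -0.06 0; 0.01 0 0 -0.1 0; 0.01 0 0 -0.15 0; 0.01 0 0 -0.19 0; 0.01 0 0 -0.20 0"}}

```text
t: 23.98
ee_pos: [0.4408, -0.1117, 0.244]
tcp_rot: [[0.063, 0.998, 0.005], [0.998, -0.063, -0.001], [-0.001, 0.005, -1.0]]
ft_force: [-0.3, -0.5, -0.6]
gripper_width: 0.0222
gripper_force: 59.2
```

```bash
python3 -c "
from h import *
plan((.462,-.400,.24,-3.6),(.462,-.400,.12,-3.6))
"
```

```text
t 23.98 tcp [ 0.4408 -0.1117  0.244 ] yaw -3.63 w 0.0222 F [-0.3 -0.5 -0.6] q [-0.25 -0.01 -0.16  1.42 -0.    1.39]
  shift mm [-286.4   39.3    4.4] turn -0.0 rows>=5
  shift mm [-286.3   38.8  124.4] turn -0.0 rows>=6
```

{"name": "move_arm", "arguments": {"series": "0.01 -0.03 0.004 0 0; 0.01 -0.08 0.01 0 0; 0.01 -0.13 0.018 0 0; 0.01 -0.18 0.025 0 0; 0.01 -0.23 0.032 0 0; 0.01 -0.27 0.037 0 0; 0.01 -0.285 0.039 0 0; 0.01 -0.286 0.039 0 0"}}

```text
t: 24.98
ee_pos: [0.4603, -0.3994, 0.2398]
tcp_rot: [[0.064, 0.998, -0.001], [0.998, -0.064, 0.002], [0.001, -0.001, -1.0]]
ft_force: [1.0, -0.2, -0.5]
gripper_width: 0.022
gripper_force: 59.2
```

{"name": "move_arm", "arguments": {"series": "0.01 0 0 0.03 0; 0.01 0 0 0.07 0; 0.01 0 0 0.1 0; 0.01 0 0 0.12 0; 0.01 0 0 0.124 0; 0.01 0 0 0.124 0; 0.025 0 0 0.124 0; 0.03 0 0 0.124 0"}}

```text
t: 25.98
ee_pos: [0.4611, -0.3996, 0.1181]
tcp_rot: [[0.063, 0.998, 0.001], [0.998, -0.063, -0.001], [-0.001, 0.001, -1.0]]
ft_force: [0.7, -0.0, -0.2]
gripper_width: 0.0297
gripper_force: 0.0
```

{"name": "move_arm", "arguments": {"series": "0.036 0 0 0 0; 0.036 0 0 -0.03 0; 0.036 0 0 -0.08 0; 0.036 0 0 -0.12 0; 0.05 0.05 0.02 -0.13 0; 0.05 0.11 0.04 -0.13 0; 0.05 0.13 0.06 -0.13 0; 0.05 0.13 0.06 -0.13 0"}}

```text
t: 26.98
ee_pos: [0.5298, -0.2718, 0.247]
tcp_rot: [[0.06, 0.998, 0.0], [0.998, -0.06, -0.0], [-0.0, 0.0, -1.0]]
ft_force: [-0.0, 0.3, -0.7]
gripper_width: 0.0499
gripper_force: 0.0
```

```bash
python3 -c "
from h import *
plan()
i=manip.camera('wrist');cv2.imwrite('pics/w4.png',i);
"
```

```text
t 26.98 tcp [ 0.5298 -0.2718  0.247 ] yaw -3.45 w 0.0499 F [-0.   0.3 -0.7] q [-0.47  0.26  0.16  1.47  0.    1.16]
```

View pics/w4.png

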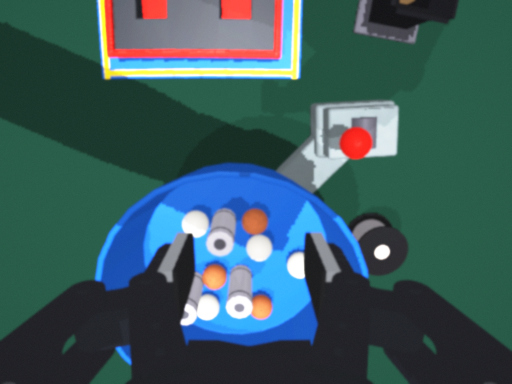

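All three pillars stand in the bowl among the beads (tops at (220,243), (190,312), (239,308)). Now to the rod.

```bash
python3 -c "
from h import *
plan((.692,-.12,.24,-11))
"
```

```text
t 27.02 tcp [ 0.5291 -0.2728  0.247 ] yaw -3.53 w 0.0502 F [-0.3 -0.3  0.2] q [-0.48  0.26  0.16  1.47 -0.    1.16]
  shift mm [162.5 153.2   6.9] turn 7.5 rows>=4
```

{"name": "move_arm", "arguments": {"series": "0.05 0.04 0.04 0.005 2; 0.05 0.08 0.08 0.005 4; 0.05 0.12 0.12 0.005 6; 0.05 0.15 0.145 0.005 7.5; 0.05 0.1625 0.1532 0.005 7.5; 0.05 0.1625 0.1532 0.005 7.5; 0.05 0.1625 0.1532 0.005 7.5"}}

```text
t: 27.9
ee_pos: [0.691, -0.1225, 0.2424]
tcp_rot: [[0.195, 0.981, 0.0], [0.981, -0.195, -0.0], [-0.0, 0.0, -1.0]]
ft_force: [-0.2, 0.2, -0.3]
gripper_width: 0.0501
gripper_force: 0.0
```

```bash
python3 -c "
from h import *
plan()
i=manip.camera('wrist');np.save('w5.npy',i);crop(i,180,100,150,120,5,'pics/w5.png')
"
```

```text
t 27.90 tcp [ 0.691  -0.1225  0.2424] yaw -11.22 w 0.0501 F [-0.2  0.2 -0.3] q [-0.18  0.49  0.47  1.56 -0.    1.59]
```

View pics/w5.png

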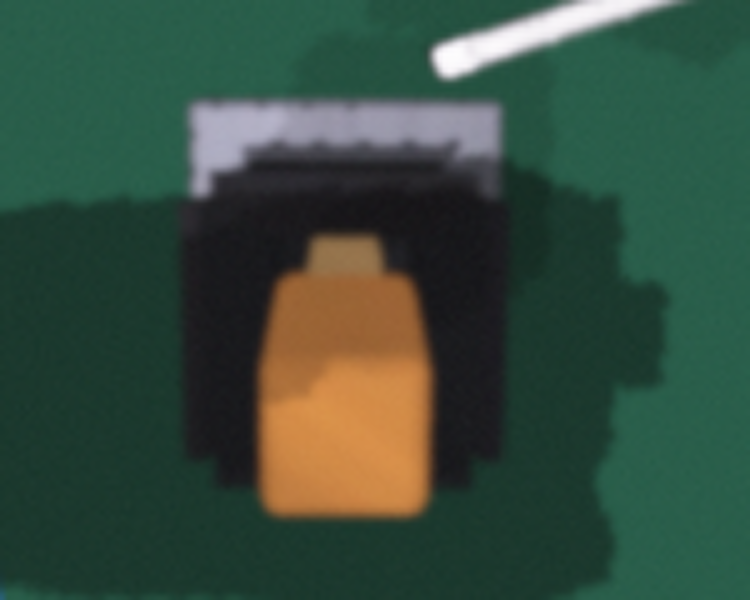

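Rod's grip is square to the fingers; top face corners (259,360), (431,360), (430,517), (260,517).

```bash
python3 -c "
from h import *
p=px2w('wrist',un([(259,360),(431,360),(430,517),(260,517)],180,100,5),.158);print(p,p.mean(0))
f=px2w('wrist',un([(188,101),(503,101)],180,100,5),.006);print(f,f.mean(0))
c=p.mean(0);plan((c[0],c[1],.105,-11.2))
"
```

```text
[[ 0.68245255 -0.10491501  0.158     ]
 [ 0.70585009 -0.10955072  0.158     ]
 [ 0.70156678 -0.13212487  0.158     ]
 [ 0.67781007 -0.12741519  0.158     ]] [ 0.69191987 -0.11850145  0.158     ]
[[ 0.66440933 -0.0780504   0.006     ]
 [ 0.73315402 -0.09165742  0.006     ]] [ 0.69878168 -0.08485391  0.006     ]
t 27.95 tcp [ 0.691  -0.1225  0.2426] yaw -11.23 w 0.0501 F [-0.1  0.3 -0.2] q [-0.18  0.49  0.47  1.56 -0.    1.59]
  shift mm [4.100e+00 1.000e-01 1.376e+02] turn -0.0 rows>=3
```

{"name": "move_arm", "arguments": {"series": "0.05 0.004 0 0.03 0; 0.05 0.004 0 0.07 0; 0.05 0.004 0 0.11 0; 0.05 0.004 0 0.1375 0; 0.05 0.004 0 0.1375 0; 0.02 0.004 0 0.1375 0; 0.01 0.004 0 0.1375 0; 0.01 0.004 0 0.1375 0"}}

```text
t: 28.95
ee_pos: [0.6937, -0.1174, 0.1069]
tcp_rot: [[0.193, 0.981, 0.003], [0.981, -0.193, -0.001], [-0.0, 0.004, -1.0]]
ft_force: [0.4, -0.2, 6.5]
gripper_width: 0.023
gripper_force: 59.4
```

{"name": "move_arm", "arguments": {"series": "0.01 0 0 0 0; 0.01 0 0 0 0; 0.01 0 0 -0.01 0; 0.01 0 0 -0.03 0; 0.01 0 0 -0.06 0; 0.01 0 0 -0.09 0; 0.01 0 0 -0.12 0; 0.01 0 0 -0.14 0"}}

```text
t: 29.95
ee_pos: [0.6928, -0.1168, 0.2468]
tcp_rot: [[0.193, 0.981, 0.002], [0.981, -0.193, -0.0], [0.0, 0.002, -1.0]]
ft_force: [-0.1, -0.5, -1.1]
gripper_width: 0.0232
gripper_force: 58.6
```

```bash
python3 -c "
from h import *
plan((.692,-.1185,.255,-11.2),(.565,-.372,.255,-11.2))
"
```

```text
t 29.95 tcp [ 0.6928 -0.1168  0.2468] yaw -11.11 w 0.0232 F [-0.1 -0.5 -1.1] q [-0.17  0.49  0.49  1.57  0.    1.6 ]
  shift mm [-1.8 -0.5 -8.2] turn 0.1 rows>=1
  shift mm [-275.1  -76.2   -8.4] turn 0.1 rows>=5
```

```bash
python3 -c "
from h import *
plan((.6928,-.1168,.28,-11.2),(.5552,-.3387,.28,-11.2),(.5552,-.3387,.169,-11.2))
N=24+16+26
k=np.arange(N+1)
ph=45+np.r_[np.arange(25)*15,360+np.arange(1,17)*22.5,720+np.arange(1,27)*15]
r=np.interp(k,[0,24,28,40,46,66],[58,58,32,28,56,58])
P=np.c_[r*np.cos(np.radians(ph)),r*np.sin(np.radians(ph))]/1000
for a in range(0,N,8):
    print('; '.join('0.01 %.3f %.3f 0 0'%tuple(P[j]-P[a]) for j in range(a+1,min(a+9,N+1))), '| step max', np.linalg.norm(np.diff(P[a:a+9],axis=0),axis=1).max().round(3), 'pos',P[a].round(3))
print(P[-1])
"
```

```text
t 29.95 tcp [ 0.6928 -0.1168  0.2468] yaw -11.11 w 0.0232 F [-0.1 -0.5 -1.1] q [-0.17  0.49  0.49  1.57  0.    1.6 ]
  shift mm [ -0.    0.  -33.2] turn 0.1 rows>=1
  shift mm [-244.3  -92.2  -33.4] turn 0.1 rows>=5
  shift mm [-244.3  -92.4   77.6] turn 0.1 rows>=5
0.01 -0.012 0.009 0 0; 0.01 -0.026 0.015 0 0; 0.01 -0.041 0.017 0 0; 0.01 -0.056 0.015 0 0; 0.01 -0.070 0.009 0 0; 0.01 -0.082 0.000 0 0; 0.01 -0.091 -0.012 0 0; 0.01 -0.097 -0.026 0 0 | step max 0.015 pos [0.041 0.041]
0.01 -0.002 -0.015 0 0; 0.01 -0.000 -0.030 0 0; 0.01 0.006 -0.044 0 0; 0.01 0.015 -0.056 0 0; 0.01 0.027 -0.065 0 0; 0.01 0.041 -0.071 0 0; 0.01 0.056 -0.073 0 0; 0.01 0.071 -0.071 0 0 | step max 0.015 pos [-0.056  0.015]
0.01 0.014 0.006 0 0; 0.01 0.026 0.015 0 0; 0.01 0.035 0.027 0 0; 0.01 0.041 0.041 0 0; 0.01 0.043 0.056 0 0; 0.01 0.041 0.071 0 0; 0.01 0.035 0.085 0 0; 0.01 0.026 0.097 0 0 | step max 0.015 pos [ 0.015 -0.056]
0.01 -0.021 0.007 0 0; 0.01 -0.041 0.004 0 0; 0.01 -0.056 -0.005 0 0; 0.01 -0.064 -0.018 0 0; 0.01 -0.070 -0.029 0 0; 0.01 -0.072 -0.041 0 0; 0.01 -0.070 -0.053 0 0; 0.01 -0.063 -
[... 312 characters left out ...]
0.020 0.022 0 0; 0.01 -0.032 0.025 0 0; 0.01 -0.045 0.025 0 0; 0.01 -0.059 0.020 0 0; 0.01 -0.068 0.008 0 0; 0.01 -0.074 -0.005 0 0 | step max 0.015 pos [0.02 0.02]
0.01 -0.002 -0.015 0 0; 0.01 -0.000 -0.029 0 0; 0.01 0.005 -0.043 0 0; 0.01 0.014 -0.055 0 0; 0.01 0.026 -0.064 0 0; 0.01 0.040 -0.069 0 0; 0.01 0.054 -0.071 0 0; 0.01 0.069 -0.070 0 0 | step max 0.015 pos [-0.054  0.015]
0.01 0.014 0.006 0 0; 0.01 0.026 0.015 0 0; 0.01 0.035 0.026 0 0; 0.01 0.041 0.040 0 0; 0.01 0.043 0.055 0 0; 0.01 0.041 0.070 0 0; 0.01 0.035 0.084 0 0; 0.01 0.026 0.096 0 0 | step max 0.015 pos [ 0.015 -0.055]
0.01 -0.012 0.009 0 0; 0.01 -0.026 0.015 0 0 | step max 0.015 pos [0.041 0.041]
[0.0150115 0.0560237]
```

{"name": "move_arm", "arguments": {"series": "0.01 0 0 -0.02 0; 0.01 -0.02 -0.01 -0.033 0; 0.01 -0.07 -0.027 -0.033 0; 0.01 -0.12 -0.045 -0.033 0; 0.01 -0.17 -0.064 -0.033 0; 0.01 -0.215 -0.081 -0.033 0; 0.01 -0.24 -0.091 -0.033 0; 0.01 -0.2443 -0.0923 -0.033 0"}}

```text
t: 30.95
ee_pos: [0.5529, -0.3409, 0.2778]
tcp_rot: [[0.196, 0.981, -0.0], [0.981, -0.196, -0.0], [-0.0, -0.0, -1.0]]
ft_force: [-0.1, -0.1, -0.3]
gripper_width: 0.0232
gripper_force: 58.8
```

```bash
python3 -c "
from h import *
import time
manip.camera('top')
plan((.5552,-.3387,.169,-11.2))
"
```

```text
t 31.00 tcp [ 0.5535 -0.3403  0.2778] yaw -11.27 w 0.0235 F [-0.4  0.4 -0.9] q [-0.55  0.39  0.4   1.58 -0.    1.22]
  shift mm [  1.9   1.4 108.8] turn -0.1 rows>=2
```

{"name": "move_arm", "arguments": {"series": "0.01 0 0 0.03 0; 0.01 0 0 0.06 0; 0.01 0 0 0.08 0; 0.01 0 0 0.095 0; 0.01 0 0 0.102 0; 0.01 0 0 0.106 0; 0.01 0 0 0.109 0; 0.01 0 0 0.109 0"}}

```text
t: 32.0
ee_pos: [0.5551, -0.3389, 0.1688]
tcp_rot: [[0.193, 0.981, 0.0], [0.981, -0.193, -0.0], [-0.0, 0.001, -1.0]]
ft_force: [0.2, 0.2, -0.6]
gripper_width: 0.0236
gripper_force: 58.8
```

```bash
python3 -c "
from h import *
plan((.5552,-.3387,.169,-11.2))
"
```

```text
t 32.00 tcp [ 0.5551 -0.3389  0.1688] yaw -11.13 w 0.0236 F [ 0.2  0.2 -0.6] q [-0.55  0.37  0.14  1.34  0.    1.22]
  shift mm [ 0.3  0.1 -0.2] turn 0.1 rows>=1
```

Spot on. Stir.

{"name": "move_arm", "arguments": {"series": "0.01 -0.012 0.009 0 0; 0.01 -0.026 0.015 0 0; 0.01 -0.041 0.017 0 0; 0.01 -0.056 0.015 0 0; 0.01 -0.070 0.009 0 0; 0.01 -0.082 0.000 0 0; 0.01 -0.091 -0.012 0 0; 0.01 -0.097 -0.026 0 0"}}

```text
t: 33.0
ee_pos: [0.5095, -0.4293, 0.1686]
tcp_rot: [[0.193, 0.981, -0.0], [0.981, -0.193, -0.0], [-0.0, -0.0, -1.0]]
ft_force: [0.9, -0.0, -0.7]
gripper_width: 0.0233
gripper_force: 59.0
```

{"name": "move_arm", "arguments": {"series": "0.01 -0.002 -0.015 0 0; 0.01 -0.000 -0.030 0 0; 0.01 0.006 -0.044 0 0; 0.01 0.015 -0.056 0 0; 0.01 0.027 -0.065 0 0; 0.01 0.041 -0.071 0 0; 0.01 0.056 -0.073 0 0; 0.01 0.071 -0.071 0 0"}}

```text
t: 34.0
ee_pos: [0.455, -0.3446, 0.1686]
tcp_rot: [[0.193, 0.981, 0.0], [0.981, -0.193, -0.0], [-0.0, 0.0, -1.0]]
ft_force: [-0.1, -0.2, -0.7]
gripper_width: 0.0235
gripper_force: 58.9
```

{"name": "move_arm", "arguments": {"series": "0.01 0.014 0.006 0 0; 0.01 0.026 0.015 0 0; 0.01 0.035 0.027 0 0; 0.01 0.041 0.041 0 0; 0.01 0.043 0.056 0 0; 0.01 0.041 0.071 0 0; 0.01 0.035 0.085 0 0; 0.01 0.026 0.097 0 0"}}

```text
t: 35.0
ee_pos: [0.5561, -0.3387, 0.1678]
tcp_rot: [[0.192, 0.981, -0.001], [0.981, -0.192, 0.001], [0.001, -0.001, -1.0]]
ft_force: [-1.3, 0.5, -0.6]
gripper_width: 0.0231
gripper_force: 59.6
```

```bash
python3 -c "
from h import *
plan((.5552,-.3387,.169,-11.2))
"
```

```text
t 35.00 tcp [ 0.5561 -0.3387  0.1678] yaw -11.09 w 0.0231 F [-1.3  0.5 -0.6] q [-0.55  0.37  0.14  1.34  0.    1.22]
  shift mm [-0.2 -0.9 -1.2] turn 0.1 rows>=1
```

{"name": "move_arm", "arguments": {"series": "0.01 -0.021 0.007 0 0; 0.01 -0.041 0.004 0 0; 0.01 -0.056 -0.005 0 0; 0.01 -0.064 -0.018 0 0; 0.01 -0.070 -0.029 0 0; 0.01 -0.072 -0.041 0 0; 0.01 -0.070 -0.053 0 0; 0.01 -0.063 -0.063 0 0"}}

```text
t: 36.0
ee_pos: [0.4801, -0.3879, 0.1687]
tcp_rot: [[0.193, 0.981, 0.0], [0.981, -0.193, -0.0], [-0.0, 0.0, -1.0]]
ft_force: [-0.0, -0.9, -0.6]
gripper_width: 0.0237
gripper_force: 59.5
```

{"name": "move_arm", "arguments": {"series": "0.01 0.010 -0.006 0 0; 0.01 0.022 -0.008 0 0; 0.01 0.033 -0.006 0 0; 0.01 0.042 0.001 0 0; 0.01 0.048 0.011 0 0; 0.01 0.050 0.022 0 0; 0.01 0.048 0.033 0 0; 0.01 0.041 0.041 0 0"}}

```text
t: 37.0
ee_pos: [0.53, -0.3566, 0.1682]
tcp_rot: [[0.192, 0.981, -0.0], [0.981, -0.192, 0.0], [0.0, -0.0, -1.0]]
ft_force: [0.9, -0.4, -1.4]
gripper_width: 0.0233
gripper_force: 59.5
```

{"name": "move_arm", "arguments": {"series": "0.01 -0.003 0.008 0 0; 0.01 -0.010 0.016 0 0; 0.01 -0.020 0.022 0 0; 0.01 -0.032 0.025 0 0; 0.01 -0.045 0.025 0 0; 0.01 -0.059 0.020 0 0; 0.01 -0.068 0.008 0 0; 0.01 -0.074 -0.005 0 0"}}

```text
t: 38.0
ee_pos: [0.5085, -0.4283, 0.1685]
tcp_rot: [[0.194, 0.981, -0.0], [0.981, -0.194, 0.0], [0.0, -0.0, -1.0]]
ft_force: [0.4, 0.3, -1.0]
gripper_width: 0.0234
gripper_force: 59.6
```

{"name": "move_arm", "arguments": {"series": "0.01 -0.002 -0.015 0 0; 0.01 -0.000 -0.029 0 0; 0.01 0.005 -0.043 0 0; 0.01 0.014 -0.055 0 0; 0.01 0.026 -0.064 0 0; 0.01 0.040 -0.069 0 0; 0.01 0.054 -0.071 0 0; 0.01 0.069 -0.070 0 0"}}

```text
t: 39.0
ee_pos: [0.4549, -0.3456, 0.1686]
tcp_rot: [[0.193, 0.981, 0.0], [0.981, -0.193, -0.0], [-0.0, 0.0, -1.0]]
ft_force: [-0.2, -0.4, -0.5]
gripper_width: 0.0231
gripper_force: 59.6
```

{"name": "move_arm", "arguments": {"series": "0.01 0.014 0.006 0 0; 0.01 0.026 0.015 0 0; 0.01 0.035 0.026 0 0; 0.01 0.041 0.040 0 0; 0.01 0.043 0.055 0 0; 0.01 0.041 0.070 0 0; 0.01 0.035 0.084 0 0; 0.01 0.026 0.096 0 0"}}

```text
t: 40.0
ee_pos: [0.5551, -0.3401, 0.1681]
tcp_rot: [[0.193, 0.981, 0.0], [0.981, -0.193, 0.0], [0.0, -0.0, -1.0]]
ft_force: [-0.6, -0.0, -0.8]
gripper_width: 0.0231
gripper_force: 59.6
```

{"name": "move_arm", "arguments": {"series": "0.01 -0.012 0.009 0 0; 0.01 -0.026 0.015 0 0; 0.01 -0.030 0.010 0 0; 0.01 -0.030 0.010 0 0; 0.01 -0.030 0.010 -0.02 0; 0.01 -0.030 0.010 -0.04 0; 0.01 -0.030 0.010 -0.08 0; 0.01 -0.030 0.010 -0.12 0"}}

```text
t: 41.0
ee_pos: [0.5577, -0.3709, 0.2901]
tcp_rot: [[0.193, 0.981, 0.001], [0.981, -0.193, -0.001], [-0.001, 0.001, -1.0]]
ft_force: [-0.0, -0.6, -1.5]
gripper_width: 0.0234
gripper_force: 59.7
```

```bash
python3 -c "
from h import *
manip.camera('top')
plan((.6932,-.1172,.285,-11.15),(.6932,-.1172,.107,-11.15))
"
```

```text
t 41.05 tcp [ 0.5583 -0.3713  0.2961] yaw -11.12 w 0.0233 F [-2.9  2.8  1.9] q [-0.59  0.43  0.51  1.64 -0.    1.18]
  shift mm [275.4  83.3  10.8] turn 0.0 rows>=5
  shift mm [276.   81.9 188.8] turn 0.0 rows>=6
```

{"name": "move_arm", "arguments": {"series": "0.01 0.02 0 0.005 0; 0.01 0.05 0 0.005 0; 0.01 0.08 0 0.005 0; 0.01 0.1 -0.01 0.005 0; 0.01 0.1 -0.01 0.005 0; 0.01 0.1 -0.01 0.005 0"}}

```text
t: 41.8
ee_pos: [0.5674, -0.2714, 0.2838]
tcp_rot: [[0.193, 0.981, 0.001], [0.981, -0.193, -0.001], [-0.001, 0.001, -1.0]]
ft_force: [0.3, -0.3, -0.1]
gripper_width: 0.0232
gripper_force: 59.7
```

```bash
cat > beads.py <<'E'
from h import *
plan()
c=cam("wrist"); i=manip.camera("wrist"); cv2.imwrite("pics/b_%d.png"%(manip.get_obs()["t"]*100),i)
h=cv2.cvtColor(i,cv2.COLOR_BGR2HSV)
old=np.array([(68,-8),(24,45),(27,14),(25,-56),(-34,45),(-21,-15),(-32,-54),(-64,-3)])
for n,lo,hi in (("terra",(4,110,90),(16,230,255)),("pale",(0,0,140),(179,70,255))):
    m=cv2.inRange(h,lo,hi); k,_,st,ce=cv2.connectedComponentsWithStats(m)
    for s,q in zip(st[1:],ce[1:]):
        w=px2w("wrist",q,.079,c)[0]; r=(w[:2]-[.507,-.372])*1000
        if s[4]>40 and np.hypot(*r)<110: print(n,q.round(),"area",s[4],"bbox",s[2:4],"rel",r.round(),"nearest old",np.hypot(*(old-r).T).min().round())
E
python3 beads.py
```

```text
t 41.80 tcp [ 0.5674 -0.2714  0.2838] yaw -11.13 w 0.0232 F [ 0.3 -0.3 -0.1] q [-0.45  0.34  0.35  1.58 -0.    1.32]
terra [249. 279.] area 8571 bbox [ 75 159] rel [ 34. -40.] nearest old 18.0
terra [152. 211.] area 346 bbox [31 27] rel [-55.  64.] nearest old 29.0
terra [293. 232.] area 123 bbox [18 17] rel [93. 10.] nearest old 31.0
pale [223. 185.] area 353 bbox [25 18] rel [28. 78.] nearest old 34.0
pale [182. 200.] area 797 bbox [36 39] rel [-19.  70.] nearest old 29.0
pale [243. 196.] area 64 bbox [24 34] rel [47. 62.] nearest old 29.0
pale [289. 251.] area 485 bbox [21 48] rel [ 86. -13.] nearest old 18.0
pale [208. 252.] area 450 bbox [20 46] rel [-5.  4.] nearest old 25.0
```

{"name": "move_arm", "arguments": {"series": "0.01 0.03 -0.016 0 0; 0.01 0.08 -0.044 0 0; 0.01 0.13 -0.07 0 0; 0.01 0.18 -0.1 0 0; 0.01 0.23 -0.126 0 0; 0.01 0.28 -0.154 0 0; 0.01 0.32 -0.176 0 0; 0.01 0.341 -0.187 0 0"}}

```text
t: 42.85
ee_pos: [0.4494, 0.101, 0.2837]
tcp_rot: [[0.192, 0.981, 0.001], [0.981, -0.192, 0.0], [0.0, 0.001, -1.0]]
ft_force: [0.6, -1.3, -0.4]
gripper_width: 0.0232
gripper_force: 59.8
```

```bash
cat > bowl.py <<'E'
from h import *
i=manip.camera("top"); cv2.imwrite("pics/bowl.png",i)
h=cv2.cvtColor(i[:,:],cv2.COLOR_BGR2HSV)
for y in range(168,270):
    if y%2: continue
    print("".join("." if 95<H<130 and S>90 else "o" if (H<20 or H>170) and S>90 else "W" if S<60 and V>150 else "g" if S<90 else "-" for H,S,V in h[y,362:464]))
E
python3 bowl.py
```

```text
Wgg---------------------gggggggggggggggggggggggggg----------------------------------------------------
Wgg---------------------ggggggggggggggggggggggggg-----------------------------------------------------
Wgg----------------------gggggggggggggggggggggg-------------------------------------------------------
ooogg----------------------gggggggggggg.....................------------------------------------------
oooogg-------------------------....................................-----------------------------------
ooooog-----------------------...........................................------------------------------
ooogggg-------------------.................................................---------------------------
ogWWWWggg--------------.......................................................------------------------
WWWWWWWWgg----------.............................................................---------------------
WWWWWWWWWgggg----.................ggoooogg.........................................-------------------
WWWWWWWWWWWggg...................gooooooo-g......gWWWWWWg.............
[... 3452 characters left out ...]
....................................gWWWg............................-------------
--------------.........................................................................---------------
------------------...................................................................-----------------
g----------------------...........................................................--------------------
g----------------------------..................................................-----------------------
---------------------------------...........................................--------------------------
--------------------------------------.................................-------------------------------
```

```bash
python3 -c "
from h import *
plan((.692,-.118,.285,-11.15))
"
```

```text
t 42.90 tcp [0.449  0.1025 0.2837] yaw -11.01 w 0.0233 F [-1.   1.5 -1.6] q [ 0.22  0.01 -0.05  1.51  0.    1.99]
  shift mm [-170.   280.7   -1.6] turn 0.1 rows>=6
```

{"name": "move_arm", "arguments": {"series": "0.01 -0.02 0.03 0 0; 0.01 -0.05 0.08 0 0; 0.01 -0.08 0.13 0 0; 0.01 -0.11 0.18 0 0; 0.01 -0.14 0.23 0 0; 0.01 -0.16 0.265 0 0; 0.01 -0.17 0.28 0 0; 0.01 -0.17 0.281 0 0"}}

```text
t: 43.9
ee_pos: [0.6933, -0.1238, 0.2816]
tcp_rot: [[0.196, 0.981, -0.002], [0.981, -0.196, 0.0], [-0.0, -0.002, -1.0]]
ft_force: [-1.1, -0.1, -0.9]
gripper_width: 0.0233
gripper_force: 59.8
```

{"name": "move_arm", "arguments": {"series": "0.01 0 0 0.02 0; 0.01 0 0 0.05 0; 0.01 0 0 0.07 0; 0.01 0 0 0.08 0; 0.01 0 0 0.08 0; 0.01 0 0 0.08 0"}}

```text
t: 44.65
ee_pos: [0.6928, -0.1213, 0.2048]
tcp_rot: [[0.193, 0.981, 0.002], [0.981, -0.193, -0.0], [0.0, 0.002, -1.0]]
ft_force: [-0.6, 0.7, 0.4]
gripper_width: 0.0234
gripper_force: 59.8
```

```bash
python3 -c "
from h import *
plan((.692,-.118,.107,-11.15))
"
```

```text
t 44.65 tcp [ 0.6928 -0.1213  0.2048] yaw -11.12 w 0.0234 F [-0.6  0.7  0.4] q [-0.17  0.48  0.38  1.47 -0.    1.59]
  shift mm [ 3.1 -1.6 97.8] turn 0.0 rows>=2
```

{"name": "move_arm", "arguments": {"series": "0.01 0.003 -0.0015 0 0; 0.01 0.003 -0.0015 0.02 0; 0.01 0.003 -0.0015 0.04 0; 0.01 0.003 -0.0015 0.06 0; 0.01 0.003 -0.0015 0.075 0; 0.01 0.003 -0.0015 0.085 0; 0.01 0.003 -0.0015 0.092 0; 0.01 0.003 -0.0015 0.095 0"}}

```text
t: 45.65
ee_pos: [0.6917, -0.1181, 0.1084]
tcp_rot: [[0.193, 0.981, 0.0], [0.981, -0.193, -0.0], [0.0, 0.0, -1.0]]
ft_force: [-0.8, -0.2, -1.4]
gripper_width: 0.0235
gripper_force: 59.8
```

```bash
python3 -c "
from h import *
plan((.692,-.118,.107,-11.15))
"
```

```text
t 45.65 tcp [ 0.6917 -0.1181  0.1084] yaw -11.13 w 0.0235 F [-0.8 -0.2 -1.4] q [-0.17  0.48  0.18  1.26 -0.    1.6 ]
  shift mm [0.1 0.3 1.4] turn 0.0 rows>=1
```

{"name": "move_arm", "arguments": {"series": "0.01 0 0 0.001 0; 0.01 0 0 0.002 0; 0.01 0 0 0.002 0; 0.03 0 0 0.002 0; 0.045 0 0 0.002 0; 0.045 0 0 0.002 0; 0.045 0 0 -0.03 0; 0.045 0 0 -0.08 0"}}

```text
t: 46.65
ee_pos: [0.6905, -0.1179, 0.1873]
tcp_rot: [[0.193, 0.981, -0.004], [0.981, -0.193, 0.001], [-0.0, -0.004, -1.0]]
ft_force: [0.9, -0.2, -0.2]
gripper_width: 0.0451
gripper_force: 0.0
```

{"name": "move_arm", "arguments": {"series": "0.045 0 0 -0.04 0; 0.045 0 0 -0.06 0; 0.045 0 0 -0.06 0; 0.045 0 0 -0.06 0"}}

```text
t: 47.15
ee_pos: [0.6914, -0.118, 0.2471]
tcp_rot: [[0.193, 0.981, -0.002], [0.981, -0.193, 0.0], [-0.0, -0.002, -1.0]]
ft_force: [0.8, -0.1, 0.1]
gripper_width: 0.0453
gripper_force: 0.0
```

```bash
python3 -c "
from h import *
c=cam('wrist');plan()
i=manip.camera('wrist');h=cv2.cvtColor(i,cv2.COLOR_BGR2HSV)
m=cv2.inRange(h,(8,110,110),(25,255,255));k,_,st,ce=cv2.connectedComponentsWithStats(m)
for s in st[1:]:
  if s[4]>60: print('orange',s)
m=cv2.inRange(h,(0,190,120),(4,255,255))|cv2.inRange(h,(175,190,120),(179,255,255));k,_,st,ce=cv2.connectedComponentsWithStats(m)
for s,q in zip(st[1:],ce[1:]):
  if s[4]>60: print('red',s,q,px2w('wrist',q,.117,c))
w=np.load('w5.npy');print(st.shape)
cv2.imwrite('pics/w6.png',i)
"
```

```text
t 47.15 tcp [ 0.6914 -0.118   0.2471] yaw -11.12 w 0.0453 F [ 0.8 -0.1  0.1] q [-0.17  0.49  0.49  1.57 -0.    1.6 ]
orange [ 343   55   88   46 2143]
orange [186  62  34  31 694]
orange [ 239  152   33   59 1624]
orange [  0 166  62  30 869]
red [   0   72  129  192 3845] [ 84.84525358 170.52197659] [[ 0.55593473 -0.08546297  0.117     ]]
red [ 51 112  20  28 412] [ 60.21359223 125.50970874] [[ 0.54712406 -0.04473451  0.117     ]]
red [ 73 199  18  20 269] [ 81.91078067 208.30111524] [[ 0.54211284 -0.11744904  0.117     ]]
red [ 13 207  14  18 175] [ 19.31428571 215.54285714] [[ 0.48075967 -0.11298646  0.117     ]]
red [187 309  27  26 547] [199.80621572 321.2321755 ] [[ 0.6171097  -0.25033106  0.117     ]]
(7, 5)
```

```bash
python3 -c "
from h import *
plan((.574,-.247,.247,-1),(.574,-.247,.103,-1))
"
```

```text
t 47.20 tcp [ 0.6912 -0.118   0.2468] yaw -11.13 w 0.0449 F [ 0.6  1.3 -0.9] q [-0.17  0.49  0.49  1.57  0.    1.6 ]
  shift mm [-149.2  -90.1   -0. ] turn -10.1 rows>=3
  shift mm [-149.2  -89.7  144. ] turn -10.1 rows>=4
```

{"name": "move_arm", "arguments": {"series": "0.02 -0.04 -0.023 0 -3; 0.0 -0.08 -0.047 0 -6; 0.0 -0.12 -0.07 0 -9; 0.0 -0.149 -0.09 0 -10; 0.0 -0.149 -0.09 0 -10; 0.0 -0.149 -0.09 0.02 -10; 0.0 -0.149 -0.09 0.05 -10; 0.0 -0.149 -0.09 0.08 -10"}}

```text
t: 48.2
ee_pos: [0.5748, -0.2459, 0.1666]
tcp_rot: [[0.019, 1.0, -0.001], [1.0, -0.019, 0.001], [0.001, -0.001, -1.0]]
ft_force: [0.2, 0.2, 1.0]
gripper_width: 0.0001
gripper_force: 0.0
```

```bash
python3 -c "
from h import *
plan((.574,-.247,.103,-1))
"
```

```text
t 48.20 tcp [ 0.5748 -0.2459  0.1666] yaw -1.08 w 0.0001 F [0.2 0.2 1. ] q [-0.4   0.32  0.07  1.32  0.    1.19]
  shift mm [-1.1 -0.8 63.6] turn -0.1 rows>=2
```

Lower, then push +x (tool y) slowly.

{"name": "move_arm", "arguments": {"series": "0 -0.003 0 0.03 0; 0 -0.003 0 0.055 0; 0 -0.003 0 0.0635 0; 0 -0.003 0 0.0635 0; 0 -0.003 0.008 0.0635 0; 0 -0.003 0.016 0.0635 0; 0 -0.003 0.024 0.0635 0; 0 -0.003 0.032 0.0635 0"}}

```text
t: 49.2
ee_pos: [0.6071, -0.2506, 0.1053]
tcp_rot: [[0.02, 1.0, 0.0], [1.0, -0.02, -0.0], [-0.0, 0.0, -1.0]]
ft_force: [-1.1, 0.3, 0.8]
gripper_width: -0.0002
gripper_force: 0.8
```

{"name": "move_arm", "arguments": {"series": "0 0 0.006 0 0; 0 0 0.012 0 0; 0 0 0.018 0 0; 0 0 0.024 0 0; 0 0 0.028 0 0; 0 0 0.032 0 0; 0 0 0.035 0 0; 0 0 0.035 0 0"}}

```text
t: 50.2
ee_pos: [0.6418, -0.2512, 0.1049]
tcp_rot: [[0.02, 1.0, 0.0], [1.0, -0.02, -0.0], [-0.0, 0.0, -1.0]]
ft_force: [0.1, -0.2, 0.1]
gripper_width: -0.0002
gripper_force: 0.0
```

{"name": "move_arm", "arguments": {"series": "0 0 0.003 0 0; 0 0 0.005 0 0; 0 0 0.007 0 0; 0 0 0.007 0 0"}}

```text
t: 50.7
ee_pos: [0.6483, -0.2514, 0.1049]
tcp_rot: [[0.02, 1.0, -0.001], [1.0, -0.02, -0.0], [-0.0, -0.001, -1.0]]
ft_force: [-2.3, -0.3, -0.3]
gripper_width: 0.0001
gripper_force: 1.3
```

{"name": "move_arm", "arguments": {"series": "0 0 0.002 0 0; 0 0 0.004 0 0; 0 0 0.005 0 0; 0 0 0.005 0 0"}}

```text
t: 51.2
ee_pos: [0.6491, -0.2514, 0.1047]
tcp_rot: [[0.021, 1.0, -0.008], [1.0, -0.021, 0.0], [0.0, -0.008, -1.0]]
ft_force: [-16.6, 0.7, 6.2]
gripper_width: -0.0003
gripper_force: 8.7
```

{"name": "move_arm", "arguments": {"series": "0 0 -0.006 0 0; 0 0 -0.015 0 0; 0 0 -0.03 0 0; 0 0 -0.03 -0.04 0; 0 0 -0.03 -0.09 0; 0 0 -0.03 -0.14 0; 0 0.03 -0.04 -0.17 0; 0 0.08 -0.06 -0.18 0"}}

```text
t: 52.2
ee_pos: [0.5962, -0.1707, 0.2871]
tcp_rot: [[0.022, 1.0, 0.005], [1.0, -0.022, -0.001], [-0.001, 0.005, -1.0]]
ft_force: [0.9, -0.3, -1.0]
gripper_width: 0.0003
gripper_force: 0.0
```

{"name": "move_arm", "arguments": {"series": "0.02 0.06 -0.03 0 0; 0.02 0.12 -0.06 0 0; 0.02 0.17 -0.09 0 0; 0.02 0.22 -0.12 0 0; 0.02 0.27 -0.15 0 0; 0.02 0.32 -0.18 0 0; 0.02 0.36 -0.19 0 0; 0.02 0.36 -0.19 0 0"}}

```text
t: 53.2
ee_pos: [0.4114, 0.1957, 0.2854]
tcp_rot: [[0.015, 1.0, 0.002], [1.0, -0.015, 0.001], [0.001, 0.001, -1.0]]
ft_force: [-0.7, -0.4, 0.0]
gripper_width: 0.0199
gripper_force: 0.0
```

```bash
python3 -c "
from h import *
plan()
t=manip.camera('top');s=manip.camera('scene')
a=cv2.resize(t[130:275,215:465],None,fx=3.2,fy=3.2,interpolation=cv2.INTER_CUBIC)[:,:]
b=cv2.resize(s[125:275,60:310],None,fx=3.2,fy=3.2,interpolation=cv2.INTER_CUBIC)
m=np.vstack([a[:,:800],b[:,:800]]);m=cv2.resize(m,None,fx=.63,fy=.63,interpolation=cv2.INTER_AREA);print(m.shape);cv2.imwrite('pics/fin.png',m)
h=cv2.cvtColor(t,cv2.COLOR_BGR2HSV)
m=cv2.inRange(h,(0,190,120),(4,255,255))|cv2.inRange(h,(175,190,120),(179,255,255));k,_,st,ce=cv2.connectedComponentsWithStats(m)
for q,g in zip(st[1:],ce[1:]):
  if q[4]>25: print('red',q,g,px2w('top',g,.117),px2w('top',g,.035))
"
```

```text
t 53.20 tcp [0.4114 0.1957 0.2854] yaw -0.86 w 0.0199 F [-0.7 -0.4  0. ] q [ 0.44 -0.   -0.06  1.51  0.    2.03]
(595, 504, 3)
red [355 152   9   8  59] [359.16949153 155.62711864] [[ 0.67564164 -0.24801176  0.117     ]] [[ 0.69480265 -0.27120568  0.035     ]]
```

View pics/fin.png

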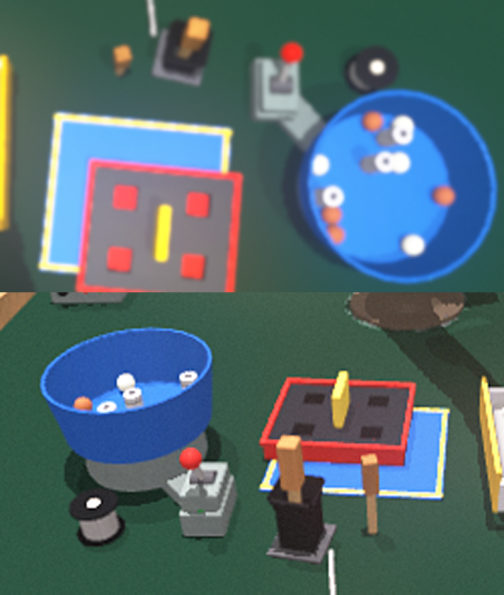

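The tote was knocked off the pad's middle (rim corners (90,160), (243,174) in the upper half). Rod, lever, bowl are right; I'll relocate the tote.

```bash
cat > tote.py <<'E'
from h import *
np.set_printoptions(precision=4,suppress=True)
def tote():
    t=manip.camera("top"); h=cv2.cvtColor(t,cv2.COLOR_BGR2HSV)
    m=cv2.inRange(h,(0,120,80),(8,255,255))|cv2.inRange(h,(170,120,80),(179,255,255)); m[:,:220]=0; m[:150]=0; m[:,345:]=0
    k,L,st,ce=cv2.connectedComponentsWithStats(m); j=1+np.argmax(st[1:,4]); print("comp",st[j])
    b=cv2.boxPoints(cv2.minAreaRect(np.argwhere(L==j)[:,::-1].astype(np.float32)))
    w=px2w("top",b,.035); print("rim",w[:,:2].tolist(),"centre",w.mean(0),"sides",np.linalg.norm(np.diff(w,axis=0),axis=1))
    y=cv2.inRange(h,(22,120,120),(34,255,255)); c=b.mean(0); x0,y0=(c-28).astype(int)
    ys=np.argwhere(y[y0:y0+56,x0:x0+56])[:,::-1]+[x0,y0]; r=cv2.minAreaRect(ys.astype(np.float32)); print("tab",r,len(ys))
    w2=px2w("top",cv2.boxPoints(r),.083); print(w2[:,:2].tolist(),w2.mean(0))
    e=max((w[1]-w[0],w[2]-w[1]),key=np.linalg.norm); print("long axis deg",np.degrees(np.arctan2(e[1],e[0]))%180)
tote()
E
python3 tote.py; python3 -c "
from h import *
plan()"
```

```text
comp [253 210  82  73 949]
rim [[0.35575598664990277, 0.020190251922442188], [0.5364459307419024, 0.0114754156973835], [0.5256478669718739, -0.20326300425220695], [0.34498721880661704, -0.18978669302389306]] centre [ 0.4407 -0.0903  0.035 ] sides [0.1809 0.215  0.1812]
tab ((295.4009704589844, 245.4901123046875), (6.865756511688232, 27.363523483276367), 5.710593223571777) 185
[[0.40898181022185626, -0.07776119217672917], [0.4784352107815652, -0.08375933320391979], [0.4770946995381663, -0.1014508049417038], [0.407649683233773, -0.09529222126680628]] [ 0.443  -0.0896  0.083 ]
long axis deg 87.12132178053936
t 53.35 tcp [0.4123 0.1931 0.2852] yaw -1.13 w 0.0200 F [-0.2  0.3  0.5] q [ 0.44 -0.   -0.06  1.51 -0.    2.03]
```

```bash
python3 -c "
from h import *
plan((.442,-.09,.25,86),(.442,-.09,.048,86))"
```

```text
t 53.35 tcp [0.4123 0.1931 0.2852] yaw -1.13 w 0.0200 F [-0.2  0.3  0.5] q [ 0.44 -0.   -0.06  1.51 -0.    2.03]
  shift mm [-282.4   35.2   35.2] turn -87.1 rows>=9
  shift mm [-282.5   35.   237.2] turn -87.1 rows>=9
```

{"name": "move_arm", "arguments": {"series": "0.05 -0.03 0.004 0 -10; 0.05 -0.08 0.01 0 -20; 0.05 -0.13 0.016 0 -30; 0.05 -0.18 0.022 0 -40; 0.05 -0.22 0.027 0.01 -50; 0.05 -0.25 0.031 0.02 -60; 0.05 -0.275 0.034 0.03 -70; 0.05 -0.2824 0.035 0.035 -80"}}

```text
t: 54.35
ee_pos: [0.4411, -0.0925, 0.2494]
tcp_rot: [[-0.981, 0.192, -0.001], [0.192, 0.981, -0.0], [0.001, -0.0, -1.0]]
ft_force: [0.2, 0.3, -0.6]
gripper_width: 0.0501
gripper_force: 0.0
```

{"name": "move_arm", "arguments": {"series": "0.05 0 0 0 -7; 0.05 0 0 0 -7; 0.05 0 0 0 -7"}}

```text
t: 54.72
ee_pos: [0.4415, -0.0903, 0.2501]
tcp_rot: [[-0.997, 0.075, 0.0], [0.075, 0.997, -0.0], [-0.0, -0.0, -1.0]]
ft_force: [0.2, 0.4, -0.5]
gripper_width: 0.0496
gripper_force: 0.0
```

Run:
```python
from h import *
plan((.442,-.09,.048,86))
c=cam('wrist');i=manip.camera('wrist');h=cv2.cvtColor(i,cv2.COLOR_BGR2HSV)
y=cv2.inRange(h,(22,120,90),(34,255,255));k,L,st,ce=cv2.connectedComponentsWithStats(y)
for s,q in zip(st[1:],ce[1:]):
    if s[4]>300: print(s,q,px2w('wrist',q,.075,c))
m=cv2.inRange(h,(0,150,70),(6,255,255))|cv2.inRange(h,(173,150,70),(179,255,255));k,L,st,ce=cv2.connectedComponentsWithStats(m)
for s,q in zip(st[1:],ce[1:]):
    if s[4]>150: print('red',s,q.round(),px2w('wrist',q,.007,c).round(4))
cv2.imwrite('pics/w7.png',i)
```

```text
t 54.73 tcp [ 0.4415 -0.0903  0.2501] yaw 85.69 w 0.0496 F [ 0.2  0.4 -0.5] q [-0.2  -0.01 -0.15  1.44 -0.   -0.13]
  shift mm [ -0.4   0.3 202.1] turn -0.3 rows>=4
[ 479   14   33   80 1914] [497.6677116   56.32497388] [[0.35275568 0.15072196 0.075     ]]
[349 100  41 168 690] [372.7       172.5942029] [[0.45735164 0.03012754 0.075     ]]
[ 242  127   18   79 1311] [250.0259344  166.00305111] [[ 0.44200207 -0.0895816   0.075     ]]
[ 424  145   51  164 5710] [448.39019264 222.03187391] [[0.51674758 0.1136173  0.075     ]]
red [ 149   75  203  161 5144] [244. 144.] [[ 0.4313 -0.0956  0.007 ]]
red [192 106  27  27 714] [205. 119.] [[ 0.3991 -0.1373  0.007 ]]
red [283 106  27  28 726] [296. 119.] [[ 0.4071 -0.035   0.007 ]]
red [195 182  26  22 543] [207. 192.] [[ 0.4856 -0.1441  0.007 ]]
red [280 182  26  22 543] [293. 192.] [[ 0.4934 -0.0415  0.007 ]]
```

{"name": "move_arm", "arguments": {"series": "0.05 0 0 0.05 0; 0.05 0 0 0.11 0; 0.05 0 0 0.16 0; 0.05 0 0 0.19 0; 0.05 0 0 0.202 0; 0.03 0 0 0.202 0; 0.015 0 0 0.202 0; 0.01 0 0 0.202 0"}}

```text
t: 55.78
ee_pos: [0.4429, -0.0899, 0.0496]
tcp_rot: [[-0.997, 0.072, 0.003], [0.072, 0.997, -0.0], [-0.003, -0.0, -1.0]]
ft_force: [-0.3, 0.3, 5.7]
gripper_width: 0.0133
gripper_force: 59.4
```

{"name": "move_arm", "arguments": {"series": "0.01 0 0 0 0; 0.01 0 0 0 0; 0.01 0 0 -0.01 0; 0.01 0 0 -0.03 0; 0.01 -0.01 0.007 -0.04 -0.8; 0.01 -0.025 0.018 -0.04 -0.8; 0.01 -0.039 0.029 -0.04 -0.8; 0.01 -0.0432 0.0323 -0.04 -0.8"}}

```text
t: 56.78
ee_pos: [0.488, -0.0595, 0.0871]
tcp_rot: [[-0.998, 0.056, -0.001], [0.056, 0.998, 0.0], [0.001, 0.0, -1.0]]
ft_force: [-0.7, -0.4, -3.6]
gripper_width: 0.0129
gripper_force: 58.6
```

{"name": "move_arm", "arguments": {"series": "0.01 0 0 0.01 0; 0.01 0 0 0.02 0; 0.01 0 0 0.03 0; 0.01 0 0 0.035 0; 0.01 0 0 0.0375 0; 0.01 0 0 0.039 0; 0.01 0 0 0.040 0; 0.01 0 0 0.040 0"}}

```text
t: 57.78
ee_pos: [0.4869, -0.0606, 0.0496]
tcp_rot: [[-0.998, 0.058, 0.001], [0.058, 0.998, -0.0], [-0.001, -0.0, -1.0]]
ft_force: [-6.8, -0.7, 8.8]
gripper_width: 0.0131
gripper_force: 60.5
```

```bash
python3 -c "
from h import *
plan((.4875,-.0605,.048,86.4))"
```

```text
t 57.77 tcp [ 0.4869 -0.0606  0.0496] yaw 86.67 w 0.0131 F [-6.8 -0.7  8.8] q [-0.12  0.13 -0.44  1.   -0.   -0.07]
  shift mm [-0.5  0.2  1.6] turn 0.3 rows>=1
```

Down (8.8 N contact). Release, rise, retreat.

{"name": "move_arm", "arguments": {"series": "0.01 0 0 -0.0015 0; 0.02 0 0 -0.0015 0; 0.035 0 0 -0.0015 0; 0.045 0 0 -0.0015 0; 0.045 0 0 -0.03 0; 0.045 0 0 -0.08 0; 0.045 0 0 -0.13 0; 0.045 0 0 -0.18 0"}}

```text
t: 58.78
ee_pos: [0.4869, -0.0605, 0.2296]
tcp_rot: [[-0.998, 0.058, 0.0], [0.058, 0.998, -0.0], [-0.0, -0.0, -1.0]]
ft_force: [0.4, -0.5, 0.3]
gripper_width: 0.0447
gripper_force: 0.0
```

{"name": "move_arm", "arguments": {"series": "0.045 0.02 0.05 0 0; 0.045 0.04 0.11 0 0; 0.045 0.06 0.17 0 0; 0.045 0.07 0.22 0 0; 0.045 0.07 0.25 0 0; 0.045 0.07 0.25 0 0; 0.045 0.07 0.25 0 0; 0.045 0.07 0.25 0 0"}}

```text
t: 59.78
ee_pos: [0.4317, 0.1921, 0.228]
tcp_rot: [[-0.998, 0.06, -0.0], [0.06, 0.998, -0.0], [0.0, -0.0, -1.0]]
ft_force: [-0.3, 0.3, 0.1]
gripper_width: 0.0451
gripper_force: 0.0
```

```bash
python3 tote.py
python3 - <<'E'
from h import *
plan()
t=manip.camera('top'); a=np.load('top0.npy')
h=cv2.cvtColor(t,cv2.COLOR_BGR2HSV)
m=cv2.inRange(h,(0,190,120),(4,255,255))|cv2.inRange(h,(175,190,120),(179,255,255));k,_,st,ce=cv2.connectedComponentsWithStats(m)
for q,g in zip(st[1:],ce[1:]):
  if 25<q[4]<120: print('red',q,px2w('top',g,.117))
y=cv2.inRange(h,(20,60,150),(36,255,255)); y[:,:225]=0; y[:,335:]=0
y[:180]=0
r=cv2.minAreaRect(np.argwhere(y)[:,::-1].astype(np.float32)); w=px2w('top',cv2.boxPoints(r),.003); print('pad',w,w.mean(0))
d=cv2.absdiff(t,a).max(2)>50; print('diff in rod area',d[130:172,265:330].sum(),'meter',d[250:300,130:200].sum(),'reel',d[145:180,380:415].sum(),'driver',d[80:150,275:296].sum())
E
```

```text
comp [245 194  78  69 665]
rim [[0.4081654464348647, 0.0441134080135162], [0.5801349704339088, 0.03490488205964958], [0.5680612993846422, -0.17083424002325445], [0.39635780874631166, -0.15708940834233937]] centre [ 0.4882 -0.0622  0.035 ] sides [0.1722 0.2061 0.1723]
tab ((284.61468505859375, 227.5087890625), (6.825988292694092, 27.303953170776367), 4.39870548248291) 188
[[0.45377682515103396, -0.05013436350482916], [0.5239434071559873, -0.05430585383577829], [0.5230166619442123, -0.07202263107306905], [0.45285754762451585, -0.06768180649164955]] [ 0.4884 -0.061   0.083 ]
long axis deg 86.6414850751275
t 59.83 tcp [0.4318 0.1921 0.2281] yaw 86.58 w 0.0452 F [-0.1  0.2  0.2] q [ 0.42  0.03 -0.15  1.39 -0.    0.48]
red [355 152   9   8  60] [[ 0.67579827 -0.24792041  0.117     ]]
pad [[ 0.38929901  0.07278309  0.003     ]
 [ 0.60484994  0.06030806  0.003     ]
 [ 0.58760656 -0.19978335  0.003     ]
 [ 0.37258322 -0.18037922  0.003     ]] [ 0.48858468 -0.06176785  0.003     ]
diff in rod area 60 meter 749 reel 0 driver 0
```

```bash
python3 -c "
from plant import manip
print(manip.job_done())"
```

```text
the job is handed in; nothing more can be done
None
```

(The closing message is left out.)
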